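Build up a grinding wheel on its arbor

ROBOT

A 6-joint arm with a two-finger parallel gripper is mounted at the origin on the work surface. World frame = base frame: x ahead of the robot, y to its left, z up, the work surface at z = 0. Lengths are in m, angles in degrees, forces in N, time in s.
With the tool pointing down it reaches from about 0.25 to 0.725 m from the base axis. Payload 9.7 kg.
Tool frame: the origin (TCP) lies on the centre line of the jaws, within the pads' length; the fingertips stand tip_reach ahead of it and the grasp point (between the pads) lies 2 mm behind it (tip_reach is the distance from the TCP to the fingertips, in m); z points along the fingers, y is the direction in which the jaws open and shut (so a half turn about z gives the same grasp; the last joint's range is limited). The gripper opens to 85 mm and grips with 20 to 120 N. Pads are 22 mm wide; open, the fingers measure 114 mm over their backs; the gripper's body (76 mm by 85 mm) begins 54 mm behind the grasp point. The pads swing forward as they close: fully open they stand 13 mm farther back than shut.
Start: joints at [0, 4.979, 10.078, 95.1, 0, 90], TCP at [0.55, -0, 0.226] pointing down, gripper open.
Joint ranges: [-179.16, 179.16], [-48.56, 103.87], [-65.8, 70.77], [-126.05, 130.52], [-82.76, 87.17], [-180, 180]. Speed limits (degrees/s): [127.2, 127.2, 147.25, 180, 180, 180].

INTERFACE

Orientations are given as [roll, pitch, yaw] about the fixed x, y, z axes, in that order (R = Rz(yaw) Ry(pitch) Rx(roll)).
In Python, from workcell import get_obs, camera, calibration, job_done, tip_reach gives the robot as it stands.
- The arm moves only by the tool apply_moves, never from a script. Its argument "rows" is a list of rows, each a list of 7 numbers: the shift along the world's x, y, z in mm, then the turn, a rotation vector about the world's x, y, z in degrees, then the closure, from 0 (fully open) to 1 (shut). A call has 1 to 20 rows; each row shifts and turns the commanded pose from where the row before left it; what a row does not reach is not made up. A row lasts 1/8 s, in which the tool goes at most 62.5 mm and 10.7 degrees, less where a joint would pass 70% of its speed; a pose out of reach is approached as far as the arm can. A call with a gripper value outside its range is refused whole. The fingers move at their own pace and stop on an object; "grip_force" is the grip in N (left out, the last holds). Time passes only in rows, so rows that do not move let the fingers close. It gives the time, the measured TCP pose, the force and the opening at its end, in the units of the state.
- get_obs(): the state, without advancing time (a new reading comes with each control period).
- camera(name): name is "scene" or "side" or "wrist"; returns the picture (480x640x3 uint8, red, green, blue); there is no depth.
- calibration(name): a dict with "intrinsics" (3x3 intrinsics, pixels), "T" (4x4, takes a point from camera to world coordinates); the wrist camera has in their place "mount" (4x4, takes a point from camera to tool coordinates, whose origin is the TCP and whose axes are the flange's). Camera axes: x right, y down, z forward; pixel columns grow to the right and rows downward; lengths in m; the calibration is good to about 2 mm. A picture is of the moment at which its call begins: read the wrist's pose just before it. calibration takes no time and is no camera call.
- job_done(): hands the job in, once; it reports no verdict.
The state is a dict: "time": time; "q": joint angles; "qd": joint speeds; "joint_efforts": joint torques, N m; "ee_pos": TCP position; "tcp_rot": TCP orientation; "wrist_force": force on the tool from outside, world axes, zero at the start; "torque": the same for the moment, N m; "opening": finger opening in m.
Only numpy, scipy, OpenCV 4.12 (cv2) and the standard library are available. Lean on these libraries where they do the work, as an engineer would, in place of code of your own. Each camera call takes 0.05 s, during which the arm holds its last target.

TASK

Build up the grinding wheel set on the arbor with the long shaft: slide onto it first the larger steel flange, then the off-white grinding wheel, then the smaller steel flange and last the hexagon nut, each lying flat on the one below. Leave the arbor with the short shaft bare, and do not shove away the small carton and the spanner that lie among the parts.

Things in the scene. Friction and masses are not known exactly. Their poses are not given: they have to be found in the camera images.
- long_arbor: Fixed arbor with the LONG shaft: a dark steel square block 70 x 70 x 30 mm high with an upright plain (unthreaded) bright steel shaft of 16 mm diameter at its centre. The shaft rises 64 mm above the block's top (tip 94 mm above the bench); its last 10 mm taper from 16 to 6 mm diameter. Origin: centre of the block's underside, on the bench; z up along the shaft.
- short_arbor: Fixed arbor with the SHORT shaft, to be left bare: a dark steel round foot of 70 mm diameter, 30 mm high, with an upright shaft of 16 mm diameter that rises only 28 mm above the foot (tip 58 mm above the bench). Origin: centre of the foot's underside; z up.
- large_flange: The larger flange: a flat bright steel ring, 54 mm outside diameter, 20 mm bore, 10 mm thick, about 0.14 kg. Its origin is the centre of its underside, z up along the bore; round, so its yaw does not matter. It starts lying flat on the bench.
- wheel: The grinding wheel: an off-white matt ring, 66 mm outside diameter, 20 mm bore, 18 mm thick, about 0.12 kg. Its origin is the centre of its underside, z up along the bore; round, so its yaw does not matter. It starts lying flat on the bench.
- small_flange: The smaller flange: a flat bright steel ring, 40 mm outside diameter, 20 mm bore, 8 mm thick, about 0.05 kg. Its origin is the centre of its underside, z up along the bore; round, so its yaw does not matter. It starts lying flat on the bench.
- nut: The hexagon nut: dark steel, 32 mm across flats (37 mm over the corners), 14 mm high, plain unthreaded through hole 20 mm across (it just slides on, no turning), about 0.06 kg. Origin: centre of its underside, z up; its own x axis is square to one pair of flats, the other flats follow every 60 degrees. It starts lying flat on the bench.
- carton: Bystander: small brown cardboard carton, 40 x 40 x 38 mm high, loose on the bench among the parts. Origin: centre of its underside; x and y square to its sides.
- spanner: Bystander: loose steel spanner, 150 mm long, lying flat on the bench beside the parts along its own x axis; origin midway along it, on its underside.
Not all that is in view belongs to the job. What is shaped like the long_arbor but brown or purple is not meant.

How it is judged (in metres and radians):
At the end, for the whole second after the job is handed in: On the long arbor's shaft, from the bottom: larger flange (underside 30 mm above the bench), grinding wheel (40 mm), smaller flange (58 mm), nut (66 mm); each height within 4 mm, each centre within 5 mm of the shaft's axis, each tilted less than 0.1 rad, and all at rest (horizontal distance between each of large_flange, wheel, small_flange, nut and long_arbor below 0.005 m and z of large_flange in the frame of long_arbor between 0.026 and 0.034 m and angle between each of large_flange, wheel, small_flange, nut's own z axis and vertical below 0.1 rad and linear speed of each of large_flange, wheel, small_flange, nut below 0.01 m/s and angular speed of each of large_flange, wheel, small_flange, nut below 0.1 rad/s and z of wheel in the frame of long_arbor between 0.036 and 0.044 m and z of small_flange in the frame of long_arbor between 0.054 and 0.062 m and z of nut in the frame of long_arbor between 0.062 and 0.07 m); the robot touches nothing.
It fails at once if the small carton was shoved more than 30 mm (distance of carton from where it was at the start of the episode above 0.03 m).
It fails at once if the spanner was shoved more than 30 mm (distance of spanner from where it was at the start of the episode above 0.03 m).
It also fails if it takes over 96 s, if anything falls off the work surface, if the arm or the gripper's body presses on something with over 40 N, if the wrist force passes 120 N, or if a joint passes its speed limit or range.

## Working session

There is one attempt and no reset: what is moved stays moved. The work goes in short steps, Python scripts to look and compute and a tool call to move; the robot and the scene stay as the last step left them, time stands still between calls to the robot, and variables do not carry over. Pictures are saved under pics/ and viewed, and the job is handed in when it is done.

Besides the shell and the picture viewer there is one more tool, called after "Request:" as name(argument=value, ...), one argument or row to a line, values as JSON. apply_moves: Moves the arm, as the interface text tells. Its arguments: {"type":"object","properties":{"rows":{"type":"array","items":{"type":"array","items":{"type":"number"}}},"grip_force":{"type":"number"}},"required":["rows"]}

```bash
mkdir -p pics
python3 - <<'E'
from workcell import *
import cv2
print(get_obs(), tip_reach)
for n in ("scene","side","wrist"):
    cv2.imwrite(f"pics/{n}0.png",camera(n)[:,:,::-1]); print(n,calibration(n))
E
```

```text
{'time': 0.0, 'q': array([-1.62580868e-03,  5.01163967e+00,  1.00347106e+01,  9.51020724e+01,
        1.29527478e-03,  9.00004910e+01]), 'qd': array([-0.03102565, -0.00447305, -0.0105436 , -0.00675125, -0.00042027,
        0.04301353]), 'joint_efforts': array([ 7.68234549e-04, -5.20392072e+01,  4.64802504e+01,  1.63646933e-02,
        2.23589603e-05, -6.77332673e-05]), 'ee_pos': array([ 5.49747075e-01, -9.04349128e-06,  2.25580220e-01]), 'tcp_rot': array([-1.79920998e+02, -1.29459656e-03,  8.99978814e+01]), 'wrist_force': array([-0.5064632 , -0.17175256,  0.22662371]), 'torque': array([ 0.02963002,  0.00832517, -0.056286  ]), 'opening': 0.08538317719094352} 0.017
scene {'intrinsics': array([[492.30577774,   0.        , 319.14190197],
       [  0.        , 492.30577774, 241.30944557],
       [  0.        ,   0.        ,   1.        ]]), 'T': array([[ 0.72312227,  0.47669688, -0.49985424,  0.98232606],
       [ 0.69068006, -0.50681702,  0.51584646, -0.39651782],
       [-0.00743224, -0.71825941, -0.69573571,  0.64008619],
       [ 0.        ,  0.        ,  0.        ,  1.        ]])}
s
[... 251 characters left out ...]
49706811,  0.54710125, -0.67350094,  0.68501559],
       [-0.02006254, -0.78321954, -0.62142147,  0.61606903],
       [ 0.        ,  0.        ,  0.        ,  1.        ]])}
wrist {'intrinsics': array([[415.67398369,   0.        , 317.00673577],
       [  0.        , 415.67398369, 237.29379735],
       [  0.        ,   0.        ,   1.        ]]), 'mount': array([[-3.26260024e-04, -9.45569550e-01, -3.25419914e-01,
         8.45927180e-02],
       [ 9.99999908e-01, -3.99051169e-04,  1.56937660e-04,
        -3.31244944e-04],
       [-2.78254669e-04, -3.25419832e-01,  9.45569593e-01,
        -1.47797840e-01],
       [ 0.00000000e+00,  0.00000000e+00,  0.00000000e+00,
         1.00000000e+00]])}
```

View pics/scene0.png

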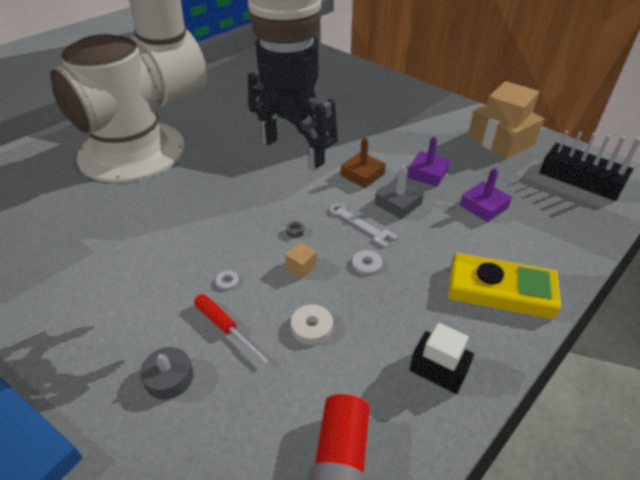

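View pics/side0.png

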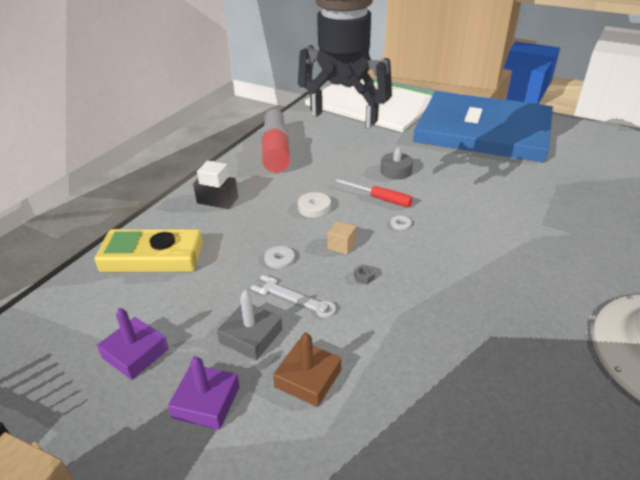

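View pics/wrist0.png

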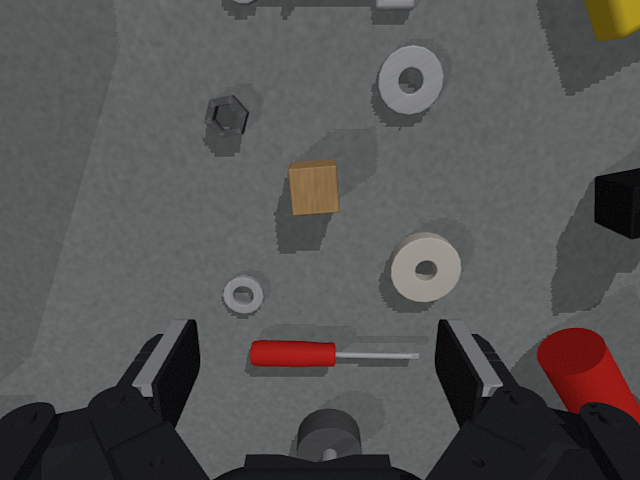

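The scene picture shows four arbors with long shafts. The brown one (363,165) and the purple ones (429,165) and (487,200) are decoys. The dark steel block with a bright shaft at scene (400,190) and side (250,325) fits the long_arbor, and the round foot at scene (167,370) is the short one. I'll enlarge it to confirm, along with the parts.

```bash
cat > h.py <<'E'
import numpy as np, cv2
from workcell import *
from scipy.spatial.transform import Rotation as R
def Tcam(n,o=None):
    c=calibration(n)
    if n!="wrist": return c["intrinsics"],c["T"]
    T=np.eye(4);T[:3,:3]=R.from_euler('xyz',o["tcp_rot"],degrees=True).as_matrix();T[:3,3]=o["ee_pos"]
    return c["intrinsics"],T@c["mount"]
def px2w(K,T,u,v,z):
    d=T[:3,:3]@np.linalg.solve(K,[u,v,1.]); return T[:3,3]+d*(z-T[2,3])/d[2]
def w2px(K,T,p):
    q=np.linalg.inv(T)@np.append(p,1); q=K@q[:3]; return q[:2]/q[2]
E
python3 - <<'E'
import cv2
s=cv2.imread("pics/scene0.png");d=cv2.imread("pics/side0.png")
a=cv2.resize(s[120:240,320:480],None,fx=5,fy=5,interpolation=cv2.INTER_CUBIC); cv2.imwrite("pics/s_arb.png",a)
a=cv2.resize(d[270:390,200:360],None,fx=5,fy=5,interpolation=cv2.INTER_CUBIC); cv2.imwrite("pics/d_arb.png",a)
E
```

```text
(no output)
```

View pics/s_arb.png

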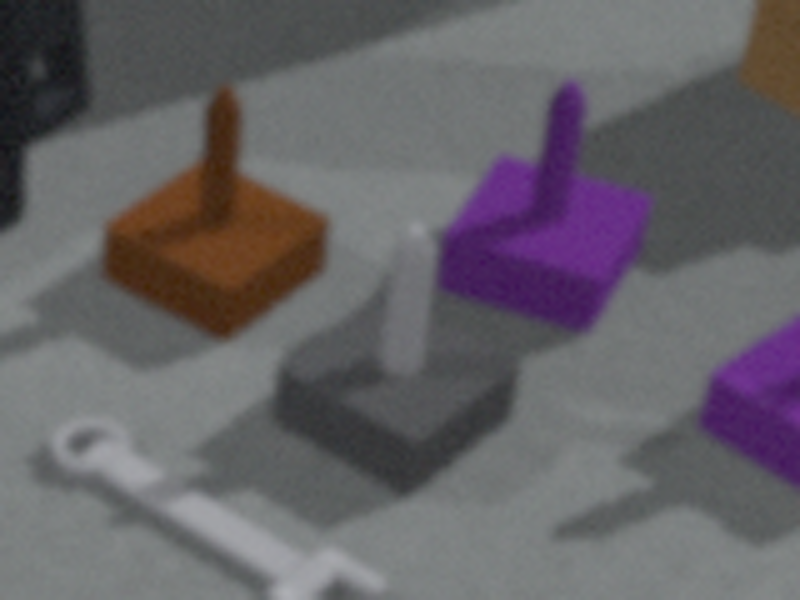

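View pics/d_arb.png

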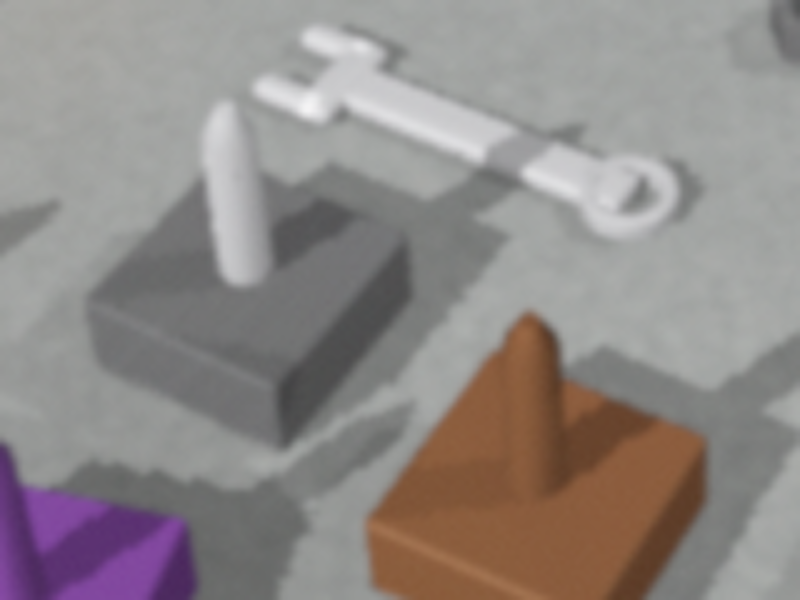

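Run:
```python
from h import *
o=get_obs()
K,T=Tcam("wrist",o)
for n,u,v,z in [("LF",411,79,.010),("LFbore",411,80,.005),("wheel",427,266,.018),("sf",243,294,.008),("nut",231,115,.014),("carton",315,190,.038),("shortarb",330,425,.03)]:
    print(n,px2w(K,T,u,v,z).round(4))
for n,t,b in [("scene",(403.4,166),(400.5,194)),("side",(245.4,291),(249,325.5))]:
    K,T=Tcam(n); print(n,px2w(K,T,*t,.094).round(4),px2w(K,T,*b,.03).round(4))
for n,d in {"scene":dict(lf=(367,261,.01),wh=(312,322,.018),sf=(227.5,279,.008),nut=(295.5,228,.014),sp1=(337,210,.005),sp2=(388,240,.005)),"side":dict(lf=(280,256,.01),wh=(314,203,.018),sf=(401,222,.008),nut=(365,272,.014),sp1=(325,306,.005),sp2=(265,285,.005))}.items():
    K,T=Tcam(n)
    for k,p in d.items(): print(n,k,px2w(K,T,*p).round(4))
w=cv2.imread("pics/wrist0.png")
cv2.imwrite("pics/w_a.png",cv2.resize(w[30:180,190:470],None,fx=2.8,fy=2.8,interpolation=cv2.INTER_CUBIC))
cv2.imwrite("pics/w_b.png",cv2.resize(w[220:330,200:480],None,fx=2.8,fy=2.8,interpolation=cv2.INTER_CUBIC))
```

```text
LF [0.6262 0.0963 0.01  ]
LFbore [0.6273 0.0957 0.005 ]
wheel [ 0.6512 -0.0659  0.018 ]
sf [ 0.4771 -0.0997  0.008 ]
nut [0.4779 0.0683 0.014 ]
carton [0.5477 0.0102 0.038 ]
shortarb [ 0.5627 -0.2391  0.03  ]
scene [0.5647 0.2653 0.094 ] [0.5683 0.2629 0.03  ]
side [0.5626 0.2672 0.094 ] [0.5599 0.2732 0.03  ]
scene lf [0.6257 0.0924 0.01  ]
scene wh [ 0.6518 -0.0732  0.018 ]
scene sf [ 0.4779 -0.1026  0.008 ]
scene nut [0.4753 0.0632 0.014 ]
scene sp1 [0.4902 0.1632 0.005 ]
scene sp2 [0.6168 0.1645 0.005 ]
side lf [0.6203 0.0982 0.01  ]
side wh [ 0.644  -0.0628  0.018 ]
side sf [ 0.4734 -0.0983  0.008 ]
side nut [0.4687 0.0689 0.014 ]
side sp1 [0.4933 0.1631 0.005 ]
side sp2 [0.605  0.1685 0.005 ]
```

View pics/w_a.png

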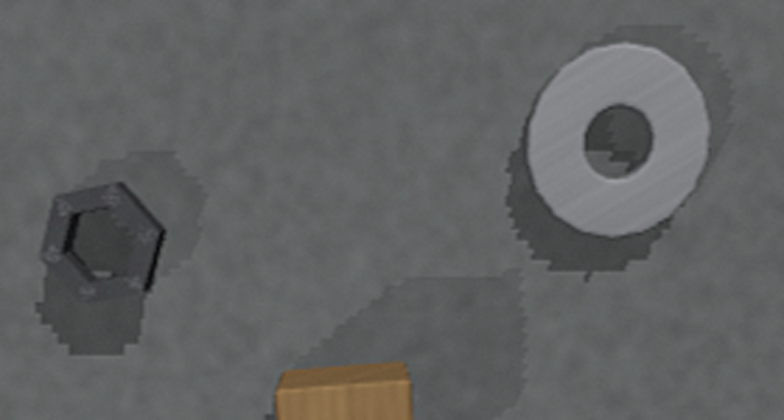

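View pics/w_b.png

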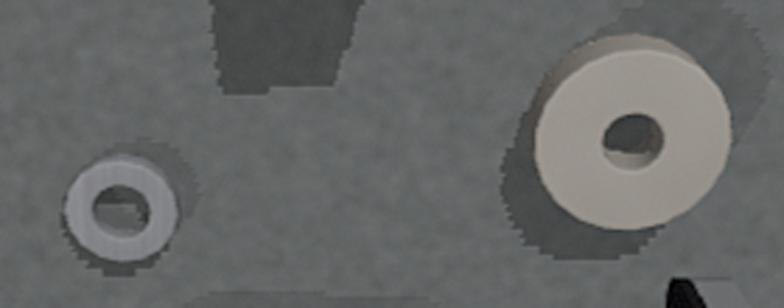

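Request:
apply_moves(
  rows=[
    [5, 40, 0, 0, 0, 0, 0],
    [5, 40, 0, 0, 0, 0, 0],
    [5, 40, 0, 0, 0, 0, 0],
    [0, 40, 0, 0, 0, 0, 0],
    [0, 40, 0, 0, 0, 0, 0],
    [0, 0, 0, 0, 0, 0, 0],
    [0, 0, 0, 0, 0, 0, 0],
  ],
)

```text
time: 1.02
ee_pos: [0.5649, 0.1997, 0.226]
tcp_rot: [-180.0, 0.0, 90.0]
wrist_force: [-0.2, 0.2, -0.4]
opening: 0.0855
```

Run:
```python
from h import *
o=get_obs(); np.save("o1.npy",o,allow_pickle=True); print(o["ee_pos"],o["tcp_rot"],o["time"])
cv2.imwrite("pics/w1.png",camera("wrist")[:,:,::-1])
for n,d in {"scene":dict(br=(363,165),p1=(429,165),p2=(487,200)),"side":dict(br=(307,366),p2=(133,340),p1=(203,390))}.items():
    K,T=Tcam(n)
    for k,p in d.items(): print(n,k,px2w(K,T,*p,.03).round(3))
```

```text
[0.56486845 0.19971738 0.22598169] [-1.79965768e+02  2.62370228e-02  9.00211975e+01] 1.025
scene br [0.451 0.287 0.03 ]
scene p1 [0.553 0.383 0.03 ]
scene p2 [0.702 0.363 0.03 ]
side br [0.447 0.296 0.03 ]
side p2 [0.691 0.377 0.03 ]
side p1 [0.547 0.395 0.03 ]
```

View pics/w1.png

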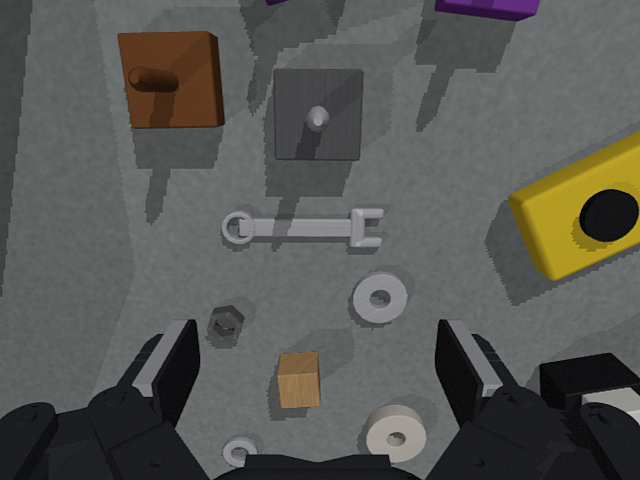

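Run:
```python
from h import *
o=np.load("o1.npy",allow_pickle=True).item()
K,T=Tcam("wrist",o); print(T[:3,3])
print("tip",px2w(K,T,318,114,.094))
c=[px2w(K,T,u,v,.03) for u,v in [(274,69),(363,69),(361,160),(275,159)]]; print(np.array(c),np.mean(c,0))
for n,u,v,z in [("LF",380,297,.010),("LF",380,298,.005),("wheel",396,434,.018),("nut",226,322,.014),("sf",240,448,.008)]: print(n,px2w(K,T,u,v,z).round(4))
w=cv2.imread("pics/w1.png")
cv2.imwrite("pics/w1_a.png",cv2.resize(w[60:170,260:380],None,fx=5,fy=5,interpolation=cv2.INTER_CUBIC))
cv2.imwrite("pics/w1_b.png",cv2.resize(w[260:360,190:420],None,fx=3.4,fy=3.4,interpolation=cv2.INTER_CUBIC))
```

```text
[0.56459389 0.28437745 0.37374151]
tip [0.56514675 0.27218185 0.094     ]
[[0.53147148 0.30253725 0.03      ]
 [0.59978585 0.30253913 0.03      ]
 [0.60064822 0.23310925 0.03      ]
 [0.52998251 0.23391925 0.03      ]] [0.56547202 0.26802622 0.03      ]
LF [0.6258 0.0975 0.01  ]
LF [0.6267 0.0939 0.005 ]
wheel [ 0.6499 -0.0633  0.018 ]
nut [0.4749 0.0722 0.014 ]
sf [ 0.4776 -0.093   0.008 ]
```

View pics/w1_a.png

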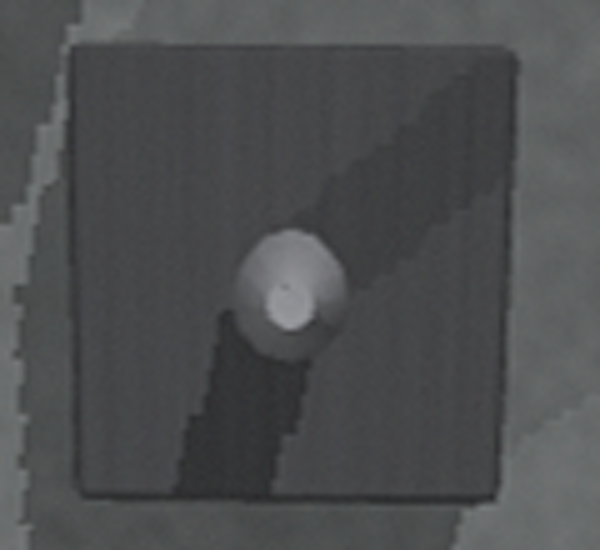

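View pics/w1_b.png

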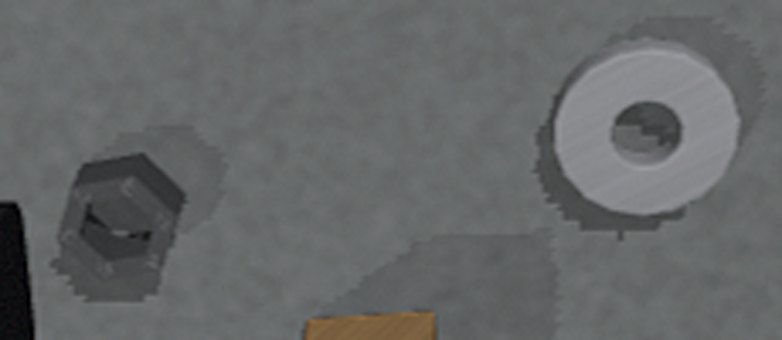

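Request:
apply_moves(
  rows=[
    [20, -35, 0, 0, 0, 0, 0.2],
    [20, -35, -10, 0, 0, 0, 0.2],
    [21, -34, -30, 0, 0, 0, 0.2],
    [0, 0, -40, 0, 0, 0, 0.2],
    [0, 0, -40, 0, 0, 0, 0.2],
    [0, 0, -40, 0, 0, 0, 0.2],
    [0, 0, -20, 0, 0, 0, 0.2],
    [0, 0, 0, 0, 0, 0, 0.2],
    [0, 0, 0, 0, 0, 0, 0.2],
  ],
  grip_force=40,
)

```text
time: 2.2
ee_pos: [0.627, 0.0959, 0.0482]
tcp_rot: [179.9, -0.0, 90.0]
wrist_force: [0.3, -0.6, 0.5]
opening: 0.0682
```

Run:
```python
from h import *
o=get_obs(); print(o["ee_pos"],o["tcp_rot"],o["time"],o["opening"])
a=camera("wrist")[:,:,::-1]; b=camera("side")[:,:,::-1]
c=cv2.resize(b[180:300,200:360],None,fx=3,fy=3,interpolation=cv2.INTER_CUBIC)
cv2.imwrite("pics/w2.png",a);cv2.imwrite("pics/d2.png",c)
```

```text
[0.62695628 0.09588063 0.0482474 ] [ 1.79859068e+02 -2.01393434e-02  8.99812083e+01] 2.2 0.06820524186063247
```

View pics/w2.png

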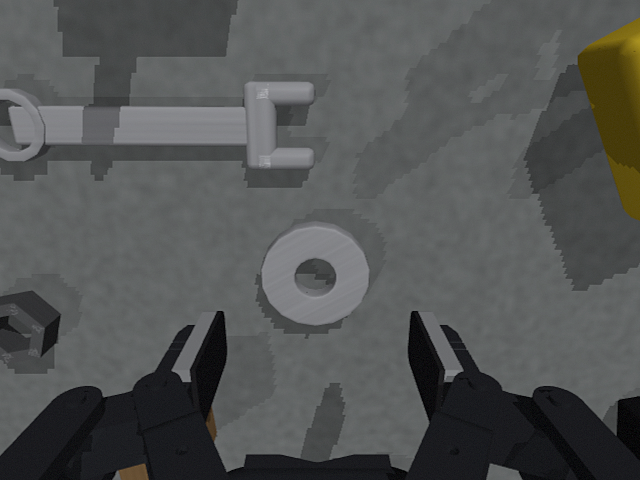

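View pics/d2.png

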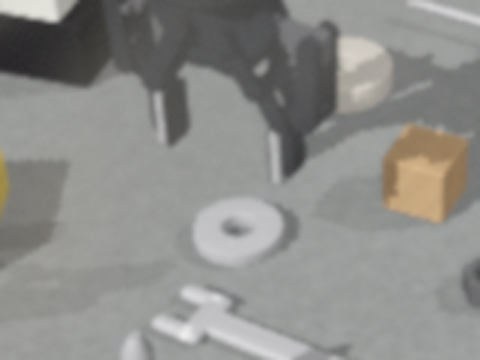

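Run:
```python
from h import *
o=get_obs(); K,T=Tcam("wrist",o)
print(px2w(K,T,316,277,.01))
# where would tips show: point at tool z offsets with pad front edge
for z in (.017,.010,.004,.0): print(z, [w2px(K,T,np.array(o["ee_pos"])+[sx*.034,0.011,-z]).round(0) for sx in (-1,1)])
```

```text
[0.62634411 0.09612384 0.01      ]
0.017 [array([239., 274.]), array([396., 274.])]
0.01 [array([236., 281.]), array([399., 281.])]
0.004 [array([233., 288.]), array([402., 287.])]
0.0 [array([231., 292.]), array([404., 292.])]
```

Run:
```python
from h import *
o=get_obs(); print(o["ee_pos"])
K,T=Tcam("side")
for u,v in [(255,227.7),(292.7,240)]:
    for z in (.02,.03,.04,.05,.06): print((u,v),px2w(K,T,u,v,z).round(3))
```

```text
[0.62703505 0.09611317 0.04829026]
(255, 227.7) [0.699 0.061 0.02 ]
(255, 227.7) [0.69  0.072 0.03 ]
(255, 227.7) [0.682 0.082 0.04 ]
(255, 227.7) [0.673 0.093 0.05 ]
(255, 227.7) [0.665 0.103 0.06 ]
(292.7, 240) [0.617 0.059 0.02 ]
(292.7, 240) [0.61 0.07 0.03]
(292.7, 240) [0.603 0.08  0.04 ]
(292.7, 240) [0.596 0.091 0.05 ]
(292.7, 240) [0.589 0.101 0.06 ]
```

Run:
```python
import cv2
w=cv2.imread("pics/w2.png")
cv2.imwrite("pics/w2a.png",cv2.resize(w[290:440,140:260],None,fx=4,fy=4,interpolation=cv2.INTER_CUBIC))
w=cv2.imread("pics/d2.png")
cv2.imwrite("pics/d2a.png",cv2.resize(w[0:300,80:380],None,fx=2,fy=2,interpolation=cv2.INTER_CUBIC))
```

```text
(no output)
```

View pics/w2a.png

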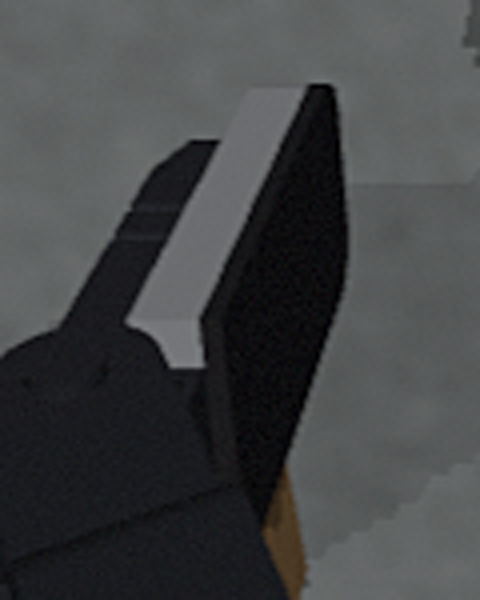

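View pics/d2a.png

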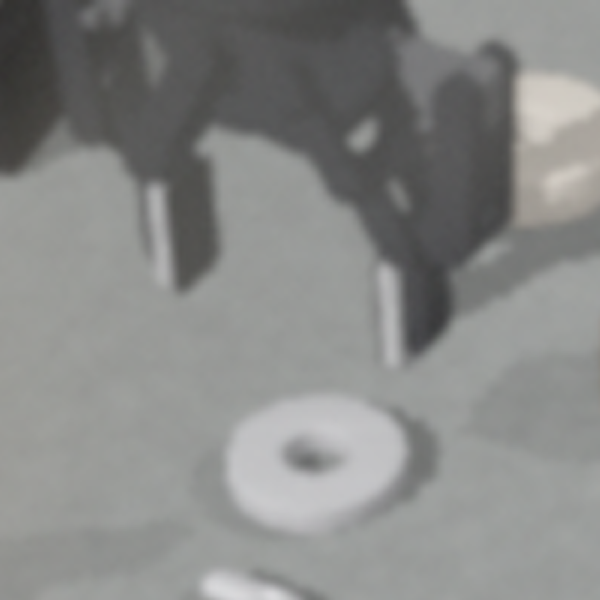

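Request:
apply_moves(
  rows=[
    [0, 0, -14, 0, 0, 0, 0.2],
    [0, 0, -14, 0, 0, 0, 0.2],
    [0, 0, 0, 0, 0, 0, 0.2],
    [0, 0, 0, 0, 0, 0, 0.2],
  ],
)

```text
time: 2.8
ee_pos: [0.6259, 0.096, 0.0181]
tcp_rot: [-180.0, 0.0, 90.0]
wrist_force: [0.8, -0.6, 0.1]
opening: 0.068
```

Run:
```python
from h import *
o=get_obs(); print(o["ee_pos"],o["tcp_rot"],o["time"],o["opening"])
a=camera("wrist")[:,:,::-1]; b=camera("side")[:,:,::-1]
c=cv2.resize(b[190:290,220:340],None,fx=5,fy=5,interpolation=cv2.INTER_CUBIC)
cv2.imwrite("pics/w3.png",a);cv2.imwrite("pics/d3.png",c)
```

```text
[0.62589929 0.09601446 0.01813853] [-1.79978295e+02  3.40934096e-03  9.00024728e+01] 2.8 0.06804219098327616
```

View pics/w3.png

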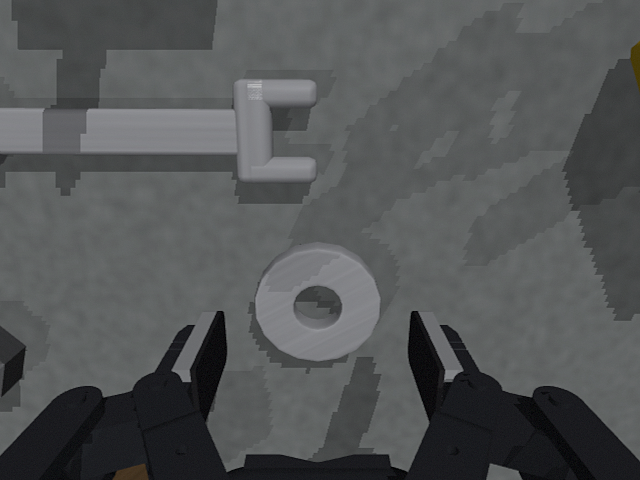

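View pics/d3.png

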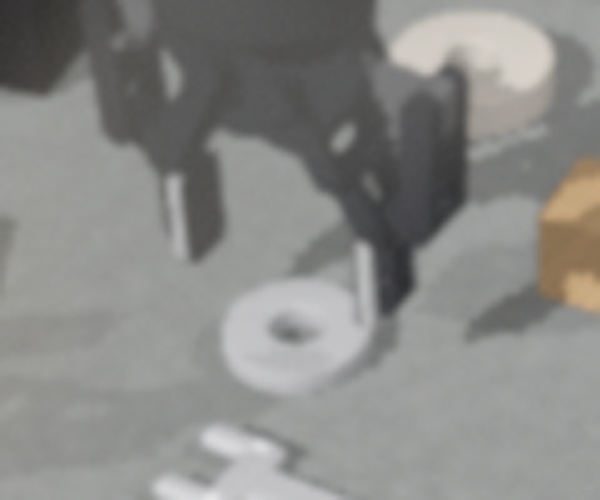

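Request:
apply_moves(
  rows=[
    [0, 0, -5, 0, 0, 0, 0.2],
    [0, 0, -5, 0, 0, 0, 0.2],
    [0, 0, -3, 0, 0, 0, 0.2],
    [0, 0, 0, 0, 0, 0, 0.2],
    [0, 0, 0, 0, 0, 0, 0.2],
  ],
)

```text
time: 3.52
ee_pos: [0.6261, 0.096, 0.0054]
tcp_rot: [180.0, -0.0, 90.0]
wrist_force: [0.3, 0.6, 0.4]
opening: 0.0685
```

Run:
```python
from h import *
o=get_obs(); print(o["ee_pos"],o["tcp_rot"],o["time"],o["opening"])
b=camera("side")[:,:,::-1]
c=cv2.resize(b[190:290,220:340],None,fx=5,fy=5,interpolation=cv2.INTER_CUBIC)
cv2.imwrite("pics/d4.png",c)
```

```text
[0.62606194 0.09597768 0.0053781 ] [ 1.79993248e+02 -7.74861213e-04  8.99964708e+01] 3.525 0.06852371212062021
```

View pics/d4.png

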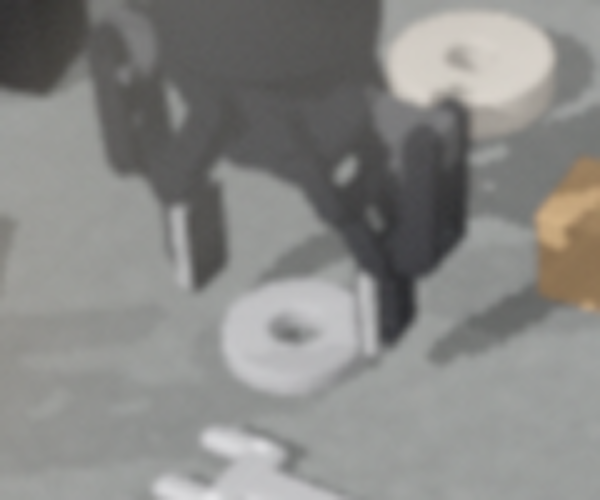

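Run:
```python
from h import *
K,T=Tcam("side")
for u,v in [(294.4,261),(257.4,247.6)]:
    for z in (.0,.01,.02,.03): print((u,v),px2w(K,T,u,v,z).round(3))
```

```text
(294.4, 261) [0.597 0.088 0.   ]
(294.4, 261) [0.591 0.098 0.01 ]
(294.4, 261) [0.584 0.107 0.02 ]
(294.4, 261) [0.578 0.117 0.03 ]
(257.4, 247.6) [0.677 0.088 0.   ]
(257.4, 247.6) [0.669 0.098 0.01 ]
(257.4, 247.6) [0.661 0.108 0.02 ]
(257.4, 247.6) [0.653 0.117 0.03 ]
```

Request:
apply_moves(
  rows=[
    [0, 0, -5, 0, 0, 0, 0.2],
    [0, 0, -5, 0, 0, 0, 0.2],
    [0, 0, -3, 0, 0, 0, 0.2],
    [0, 0, 0, 0, 0, 0, 0.2],
    [0, 0, 0, 0, 0, 0, 0.2],
  ],
)

```text
time: 4.2
ee_pos: [0.626, 0.096, -0.0076]
tcp_rot: [180.0, -0.0, 90.0]
wrist_force: [0.5, -0.0, 0.1]
opening: 0.0683
```

Run:
```python
from h import *
o=get_obs(); print(o["ee_pos"],o["wrist_force"])
b=camera("side")[:,:,::-1]
c=cv2.resize(b[190:290,220:340],None,fx=5,fy=5,interpolation=cv2.INTER_CUBIC)
cv2.imwrite("pics/d5.png",c)
```

```text
[ 0.62604976  0.09602946 -0.00760628] [ 0.4640638  -0.02693006  0.05600507]
```

View pics/d5.png

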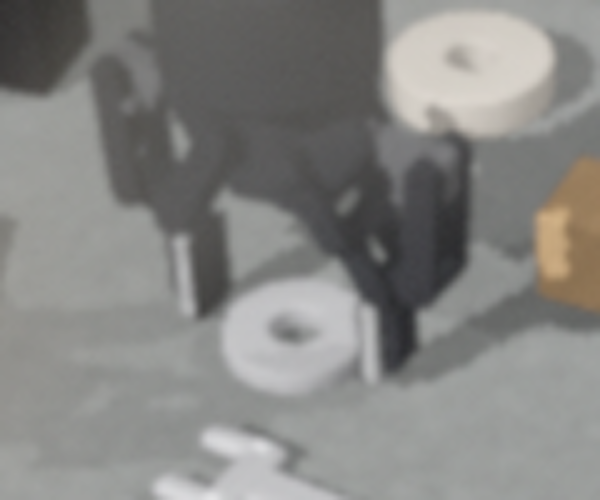

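Request:
apply_moves(
  rows=[
    [0, 0, 0, 0, 0, 0, 0.45],
    [0, 0, 0, 0, 0, 0, 0.6],
    [0, 0, 0, 0, 0, 0, 0.6],
    [0, 0, 0, 0, 0, 0, 0.6],
    [0, 0, 0, 0, 0, 0, 0.6],
  ],
  grip_force=50,
)

```text
time: 4.88
ee_pos: [0.6262, 0.0961, -0.0068]
tcp_rot: [180.0, -0.0, 90.0]
wrist_force: [-1.2, -0.2, 5.7]
opening: 0.0516
```

Request:
apply_moves(
  rows=[
    [0, 0, 5, 0, 0, 0, 0.6],
    [0, 0, 20, 0, 0, 0, 0.6],
    [0, 0, 0, 0, 0, 0, 0.6],
    [0, 0, 0, 0, 0, 0, 0.6],
  ],
)

```text
time: 5.38
ee_pos: [0.6262, 0.096, 0.0175]
tcp_rot: [180.0, -0.0, 90.0]
wrist_force: [0.5, -0.1, -1.2]
opening: 0.0513
```

Run:
```python
from h import *
o=get_obs(); print(o["ee_pos"],o["wrist_force"])
b=camera("side")[:,:,::-1]; a=camera("wrist")[:,:,::-1]
c=cv2.resize(b[180:280,220:340],None,fx=5,fy=5,interpolation=cv2.INTER_CUBIC)
cv2.imwrite("pics/d6.png",c);cv2.imwrite("pics/w6.png",a)
```

```text
[0.62615904 0.09602555 0.01752928] [ 0.51337241 -0.05545229 -1.16368215]
```

View pics/d6.png

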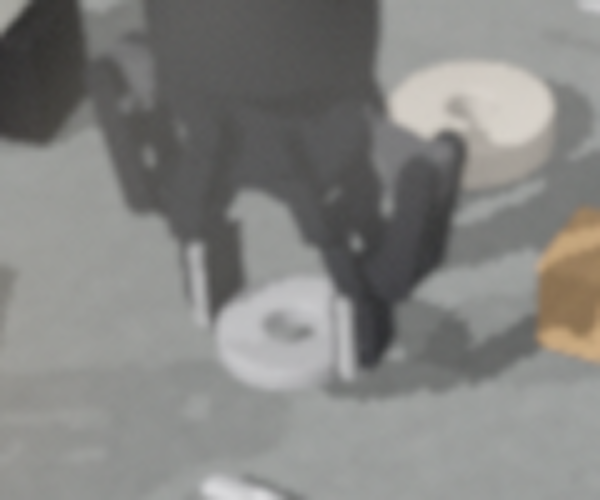

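View pics/w6.png

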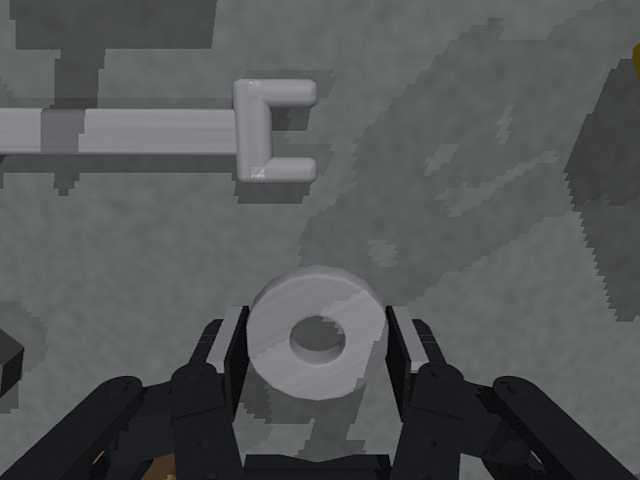

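Request:
apply_moves(
  rows=[
    [0, 0, 30, 0, 0, 0, 0.6],
    [0, 0, 40, 0, 0, 0, 0.6],
    [-16, 43, 25, 0, 0, 0, 0.6],
    [-15, 43, 0, 0, 0, 0, 0.6],
    [-15, 43, 0, 0, 0, 0, 0.6],
    [-15, 43, 0, 0, 0, 0, 0.6],
    [0, 0, 0, 0, 0, 0, 0.6],
    [0, 0, 0, 0, 0, 0, 0.6],
  ],
)

```text
time: 6.48
ee_pos: [0.5648, 0.2678, 0.1118]
tcp_rot: [-180.0, 0.0, 90.0]
wrist_force: [-0.4, -0.6, -1.6]
opening: 0.051
```

Run:
```python
from h import *
o=get_obs(); print(o["ee_pos"],o["wrist_force"],o["tcp_rot"])
b=camera("side")[:,:,::-1]; a=camera("wrist")[:,:,::-1]; s=camera("scene")[:,:,::-1]
c=cv2.resize(b[220:360,170:330],None,fx=4,fy=4,interpolation=cv2.INTER_CUBIC)
d=cv2.resize(s[90:230,320:480],None,fx=4,fy=4,interpolation=cv2.INTER_CUBIC)
cv2.imwrite("pics/d7.png",c);cv2.imwrite("pics/s7.png",d);cv2.imwrite("pics/w7.png",a)
```

```text
[0.56483253 0.26783894 0.11183099] [-0.3628584  -0.62731961 -1.59895339] [-1.79967651e+02  3.38418614e-02  9.00301172e+01]
```

View pics/d7.png

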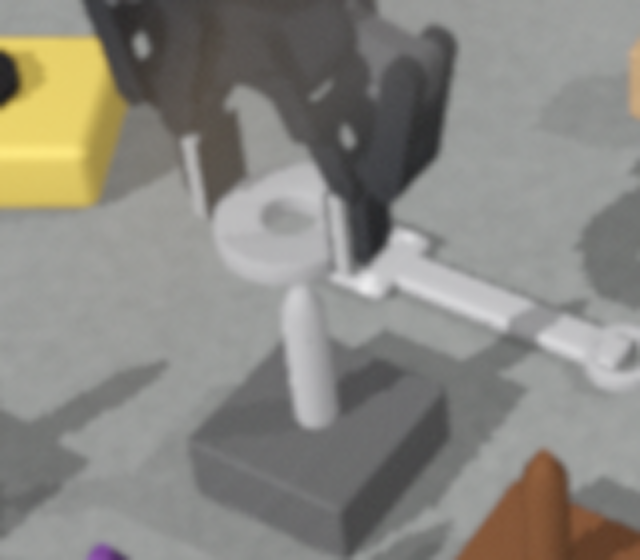

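View pics/s7.png

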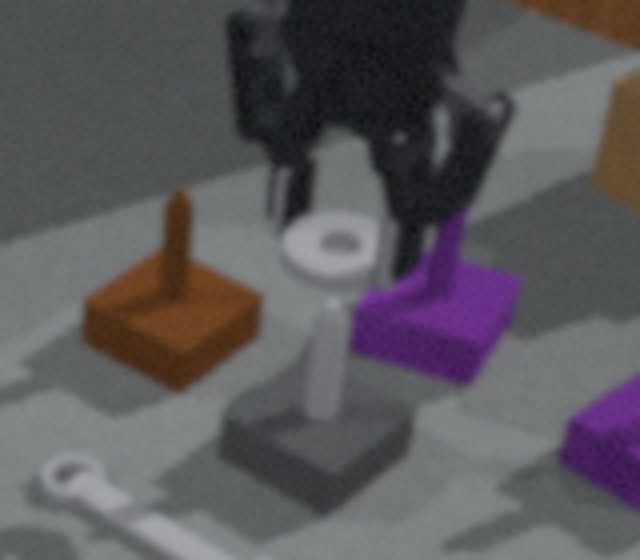

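View pics/w7.png

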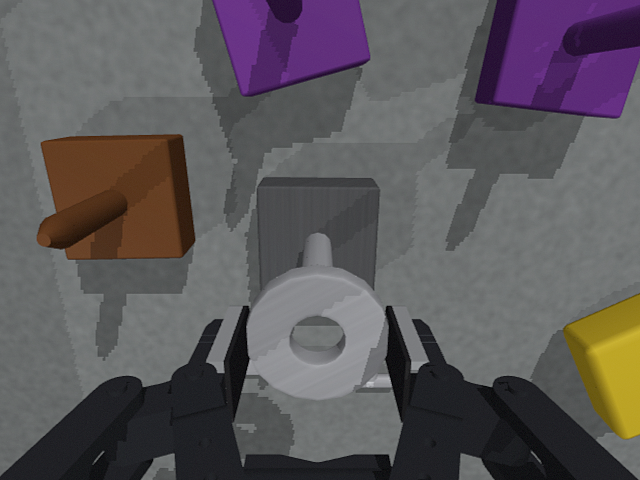

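Run:
```python
from h import *
o=get_obs()
for n,p in [("side",(242.5,273.5)),("scene",(405.2,150.2)),("wrist",(317,340))]:
    K,T=Tcam(n,o)
    for z in (.12,.125,.13): print(n,px2w(K,T,*p,z).round(4))
# arbor shaft re-measure: wrist shaft base/tip; side tip, scene tip
for n,t,b in [("side",(170+302/4,220+288/4),(170+317/4,220+418/4)),("scene",(320+334/4,90+303/4),(320+322/4,90+412/4))]:
    K,T=Tcam(n); print(n,px2w(K,T,*t,.094).round(4),px2w(K,T,*b,.03).round(4))
    # expected pixel
    print(w2px(K,T,np.array([.565,.268,.094])),t,w2px(K,T,np.array([.565,.268,.03])),b)
```

```text
side [0.5684 0.2614 0.12  ]
side [0.5646 0.2657 0.125 ]
side [0.5609 0.2699 0.13  ]
scene [0.5567 0.2769 0.12  ]
scene [0.5608 0.2704 0.125 ]
scene [0.5649 0.2639 0.13  ]
wrist [0.565  0.2612 0.12  ]
wrist [0.565  0.2644 0.125 ]
wrist [0.565  0.2677 0.13  ]
side [0.5612 0.2688 0.094 ] [0.5607 0.2714 0.03  ]
[243.66091461 290.76195027] (245.5, 292.0) [248.21110598 321.98523401] (249.25, 324.5)
scene [0.5644 0.2661 0.094 ] [0.5664 0.2654 0.03  ]
[404.38015068 165.4564646 ] (403.5, 165.75) [400.73077976 192.10822232] (400.5, 193.0)
```

Request:
apply_moves(
  rows=[
    [0, 0, -12, 0, 0, 0, 0.6],
    [0, 0, -12, 0, 0, 0, 0.6],
    [0, 0, -8, 0, 0, 0, 0.6],
    [0, 0, -8, 0, 0, 0, 0.6],
    [0, 0, 0, 0, 0, 0, 0.6],
  ],
)

```text
time: 7.25
ee_pos: [0.5646, 0.2678, 0.0714]
tcp_rot: [-179.9, 0.0, 90.0]
wrist_force: [-0.0, -0.3, -2.0]
opening: 0.051
```

Request:
apply_moves(
  rows=[
    [0, 0, -12, 0, 0, 0, 0.6],
    [0, 0, -12, 0, 0, 0, 0.6],
    [0, 0, -10, 0, 0, 0, 0.6],
    [0, 0, -6, 0, 0, 0, 0.6],
    [0, 0, 0, 0, 0, 0, 0.6],
  ],
)

```text
time: 7.88
ee_pos: [0.5647, 0.2678, 0.0317]
tcp_rot: [-180.0, 0.0, 90.0]
wrist_force: [-0.2, -0.4, -1.2]
opening: 0.0511
```

Request:
apply_moves(
  rows=[
    [0, 0, -4, 0, 0, 0, 0.6],
    [0, 0, -3, 0, 0, 0, 0.6],
    [0, 0, 0, 0, 0, 0, 0.6],
    [0, 0, 0, 0, 0, 0, 0.2],
    [0, 0, 0, 0, 0, 0, 0.2],
    [0, 0, 0, 0, 0, 0, 0.2],
    [0, 0, 5, 0, 0, 0, 0.1],
  ],
)

```text
time: 8.75
ee_pos: [0.5648, 0.2679, 0.0302]
tcp_rot: [-180.0, 0.0, 90.0]
wrist_force: [0.4, -0.2, 0.0]
opening: 0.0769
```

Request:
apply_moves(
  rows=[
    [0, 0, 30, 0, 0, 0, 0.1],
    [0, 0, 40, 0, 0, 0, 0.1],
    [0, 0, 40, 0, 0, 0, 0.1],
    [0, 0, 0, 0, 0, 0, 0.1],
  ],
)

```text
time: 9.25
ee_pos: [0.5665, 0.2687, 0.1446]
tcp_rot: [179.7, -0.2, 90.0]
wrist_force: [0.4, 0.4, -1.2]
opening: 0.0771
```

Run:
```python
from h import *
o=get_obs(); print(o["ee_pos"],o["wrist_force"],o["tcp_rot"])
cv2.imwrite("pics/w8.png",camera("wrist")[:,:,::-1])
```

```text
[0.56646346 0.26868791 0.14460252] [ 0.37742657  0.43801003 -1.17883468] [ 1.79673925e+02 -1.54851329e-01  8.99995330e+01]
```

View pics/w8.png

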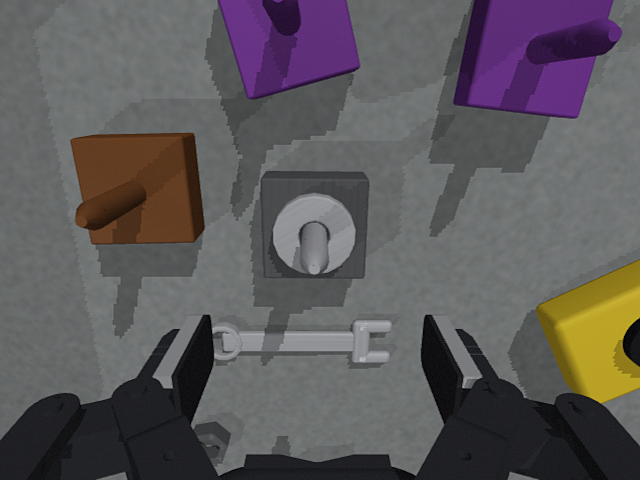

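The flange sits flat on the block at wrist picture (313,232), with the shaft through its bore. Next is the wheel.

Request:
apply_moves(
  rows=[
    [10, -40, 0, 0, 0, 0, 0],
    [10, -42, 0, 0, 0, 0, 0],
    [10, -42, 0, 0, 0, 0, 0],
    [10, -42, 0, 0, 0, 0, 0],
    [10, -42, 0, 0, 0, 0, 0],
    [10, -42, 0, 0, 0, 0, 0],
    [10, -42, -20, 0, 0, 0, 0],
    [15, -42, -30, 0, 0, 0, 0],
    [0, 0, -26, 0, 0, 0, 0],
    [0, 0, 0, 0, 0, 0, 0],
  ],
)

```text
time: 10.55
ee_pos: [0.6479, -0.0663, 0.0606]
tcp_rot: [-179.6, -0.0, 90.0]
wrist_force: [-0.5, 0.4, 0.5]
opening: 0.0852
```

Run:
```python
from h import *
o=get_obs(); print(o["ee_pos"],o["opening"],o["tcp_rot"])
np.save("o9.npy",o,allow_pickle=True)
cv2.imwrite("pics/w9.png",camera("wrist")[:,:,::-1])
```

```text
[ 0.64792317 -0.06627681  0.06060705] 0.08515623600533098 [-1.79649422e+02 -3.92512319e-02  8.99532783e+01]
```

View pics/w9.png

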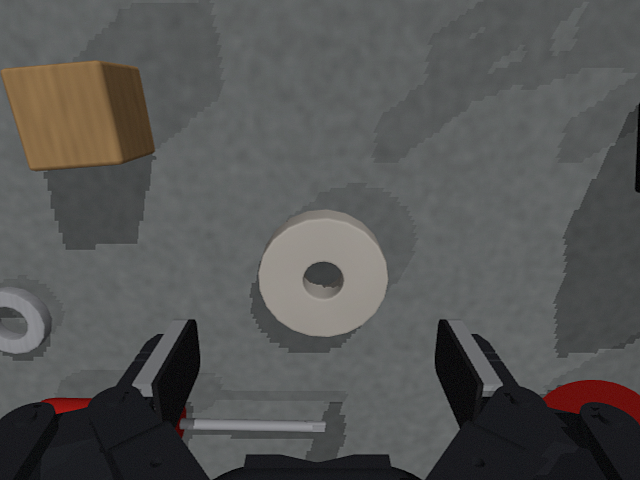

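Run:
```python
from h import *
o=np.load("o9.npy",allow_pickle=True).item()
K,T=Tcam("wrist",o)
print(px2w(K,T,323,278,.018),px2w(K,T,323,337,.018)[1]+.033,px2w(K,T,259,277,.018)[0],px2w(K,T,387,277,.018)[0])
print("driver",px2w(K,T,180,400,.02),px2w(K,T,325,426,.005), get_obs()["ee_pos"])
```

```text
[ 0.65035743 -0.06875967  0.018     ] -0.06983673774182615 0.6182717625094051 0.6823762029236543
driver [ 0.57122389 -0.14206576  0.02      ] [ 0.6520574  -0.17395965  0.005     ] [ 0.64887181 -0.06588947  0.06278544]
```

Request:
apply_moves(
  rows=[
    [1.5, -2, -20, 0, 0, 0, 0],
    [0, 0, -25, 0, 0, 0, 0],
    [0, 0, -15, 0, 0, 0, 0],
    [0, 0, -8, 0, 0, 0, 0],
    [0, 0, -3, 0, 0, 0, 0],
    [0, 0, 0, 0, 0, 0, 0],
    [0, 0, 0, 0, 0, 0, 0],
  ],
)

```text
time: 11.48
ee_pos: [0.652, -0.0681, -0.0059]
tcp_rot: [179.9, 0.0, 90.0]
wrist_force: [-0.4, -0.3, -0.2]
opening: 0.085
```

Run:
```python
from h import *
o=get_obs(); print(o["ee_pos"],o["opening"],o["wrist_force"])
cv2.imwrite("pics/w10.png",camera("wrist")[:,:,::-1])
```

```text
[ 0.65195243 -0.06807948 -0.00589582] 0.08504930486254651 [-0.41771197 -0.27474214 -0.17878791]
```

View pics/w10.png

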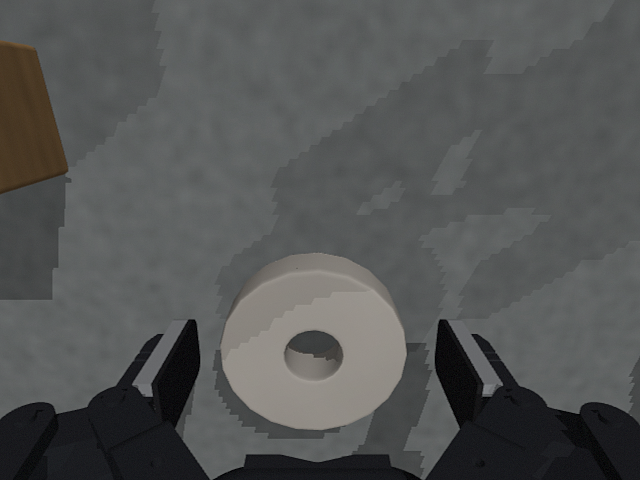

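Request:
apply_moves(
  rows=[
    [-1.5, 0, -2.5, 0, 0, 0, 0],
    [0, 0, 0, 0, 0, 0, 0.2],
    [0, 0, 0, 0, 0, 0, 0.4],
    [0, 0, 0, 0, 0, 0, 0.4],
    [0, 0, 0, 0, 0, 0, 0.4],
    [0, 0, 0, 0, 0, 0, 0.4],
  ],
  grip_force=50,
)

```text
time: 12.28
ee_pos: [0.6502, -0.068, -0.0085]
tcp_rot: [180.0, 0.0, 90.0]
wrist_force: [-2.1, 0.2, 5.8]
opening: 0.0645
```

Request:
apply_moves(
  rows=[
    [0, 0, 5, 0, 0, 0, 0.4],
    [0, 0, 20, 0, 0, 0, 0.4],
    [0, 0, 0, 0, 0, 0, 0.4],
    [0, 0, 0, 0, 0, 0, 0.4],
  ],
)

```text
time: 12.78
ee_pos: [0.6502, -0.068, 0.016]
tcp_rot: [180.0, 0.0, 90.0]
wrist_force: [0.9, -1.1, -2.1]
opening: 0.0641
```

Run:
```python
from h import *
o=get_obs(); print(o["ee_pos"],o["opening"],o["wrist_force"])
K,T=Tcam("wrist",o)
b=camera("side")[:,:,::-1]; a=camera("wrist")[:,:,::-1]
c=cv2.resize(b[140:240,260:380],None,fx=5,fy=5,interpolation=cv2.INTER_CUBIC)
cv2.imwrite("pics/d11.png",c);cv2.imwrite("pics/w11.png",a)
```

```text
[ 0.65016782 -0.06799848  0.0160289 ] 0.064099095740511 [ 0.89243019 -1.13760225 -2.06008393]
```

View pics/d11.png

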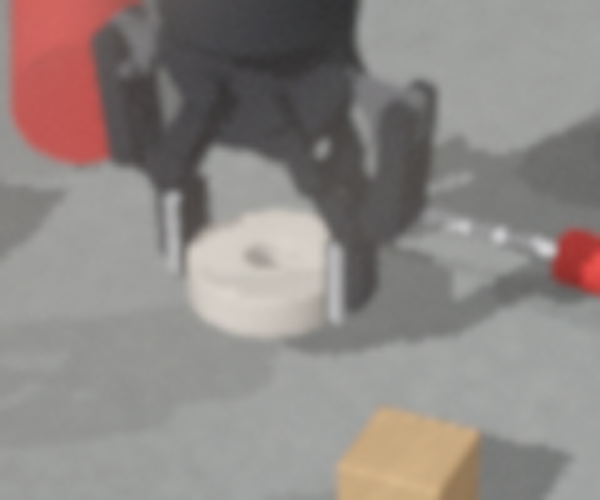

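View pics/w11.png

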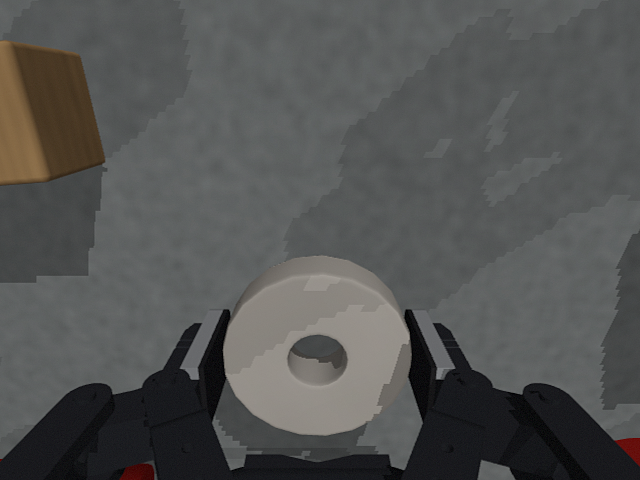

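Run:
```python
from h import *
o=get_obs(); K,T=Tcam("wrist",o); e=np.array(o["ee_pos"])
for r in range(340,364,4): print(r,(px2w(K,T,317.5,r,.0425)-e).round(4))
for yo in (-.002,0,.002):
  th=np.linspace(0,6.28,200)
  for rad in (.033,.01):
    P=np.array([w2px(K,T,[e[0]+rad*np.cos(t),e[1]+yo+rad*np.sin(t),.0425]) for t in th]); print(yo,rad,P.min(0).round(1),P.max(0).round(1))
w=cv2.imread("pics/w11.png"); cv2.imwrite("pics/w11a.png",cv2.resize(w[240:450,210:430],None,fx=2.7,fy=2.7))
```

```text
340 [-0.0001  0.0066  0.0272]
344 [-0.0001  0.0051  0.0272]
348 [-0.0001  0.0035  0.0272]
352 [-0.0001  0.0019  0.0272]
356 [-0.0001  0.0004  0.0272]
360 [-0.0001 -0.0012  0.0272]
-0.002 0.033 [221.2 273.4] [414.6 437.9]
-0.002 0.01 [288.7 336.5] [347.1 386.1]
0 0.033 [220.8 267.6] [415.1 433.6]
0 0.01 [288.5 331.3] [347.3 381.3]
0.002 0.033 [220.3 261.7] [415.5 429.3]
0.002 0.01 [288.4 326. ] [347.4 376.5]
```

View pics/w11a.png

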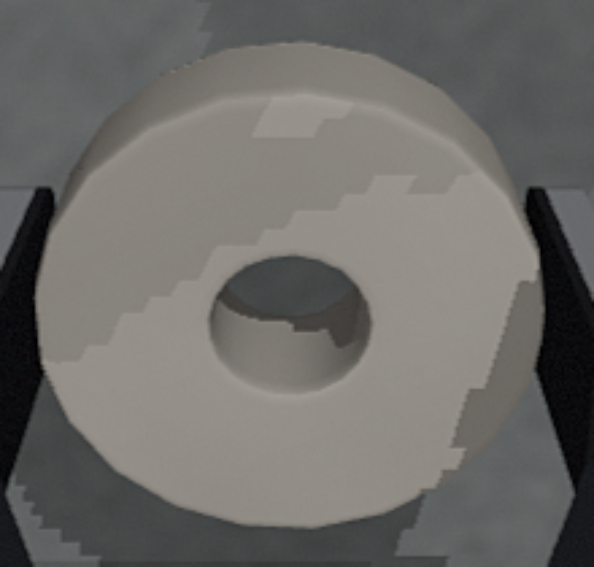

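Request:
apply_moves(
  rows=[
    [0, 0, 40, 0, 0, 0, 0.4],
    [0, 0, 40, 0, 0, 0, 0.4],
    [-10, 42, 12, 0, 0, 0, 0.4],
    [-10, 42, 0, 0, 0, 0, 0.4],
    [-10, 42, 0, 0, 0, 0, 0.4],
    [-11, 42, 0, 0, 0, 0, 0.4],
    [-11, 42, 0, 0, 0, 0, 0.4],
    [-11, 42, 0, 0, 0, 0, 0.4],
    [-11, 42, 0, 0, 0, 0, 0.4],
    [-11, 43, 0, 0, 0, 0, 0.4],
    [0, 0, 0, 0, 0, 0, 0.4],
    [0, 0, 0, 0, 0, 0, 0.4],
    [0, 0, 0, 0, 0, 0, 0.4],
  ],
)

```text
time: 14.5
ee_pos: [0.5652, 0.268, 0.1076]
tcp_rot: [-180.0, 0.0, 89.9]
wrist_force: [0.1, -0.2, -1.4]
opening: 0.0643
```

Run:
```python
from h import *
o=get_obs(); print(o["ee_pos"],o["opening"],o["wrist_force"])
b=camera("side")[:,:,::-1]; s=camera("scene")[:,:,::-1]
c=cv2.resize(b[220:360,170:330],None,fx=3,fy=3,interpolation=cv2.INTER_CUBIC)
d=cv2.resize(s[90:230,320:480],None,fx=3,fy=3,interpolation=cv2.INTER_CUBIC)
cv2.imwrite("pics/d12.png",np.vstack([c,d])[:,:])
cv2.imwrite("pics/d12.png",np.hstack([c[:,40:430],d[:,40:430]]))
```

```text
[0.56523769 0.26803873 0.10762538] 0.06430757344311153 [ 0.11108582 -0.17317097 -1.44949053]
```

View pics/d12.png

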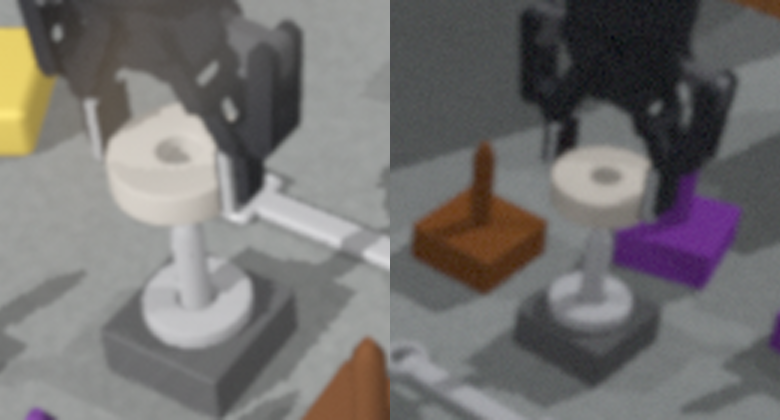

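Request:
apply_moves(
  rows=[
    [0, 1, -12, 0, 0, 0, 0.4],
    [0, 0, -10, 0, 0, 0, 0.4],
    [0, 0, -8, 0, 0, 0, 0.4],
    [0, 0, -8, 0, 0, 0, 0.4],
    [0, 0, 0, 0, 0, 0, 0.4],
  ],
)

```text
time: 15.22
ee_pos: [0.5646, 0.2698, 0.0689]
tcp_rot: [-179.9, 0.0, 90.0]
wrist_force: [0.5, 0.4, -1.6]
opening: 0.0643
```

Request:
apply_moves(
  rows=[
    [0, 0, -12, 0, 0, 0, 0.4],
    [0, 0, -12, 0, 0, 0, 0.4],
    [0, 0, -8, 0, 0, 0, 0.4],
    [0, 0, -3, 0, 0, 0, 0.4],
    [0, 0, 0, 0, 0, 0, 0.4],
  ],
)

```text
time: 15.85
ee_pos: [0.565, 0.27, 0.0347]
tcp_rot: [-180.0, 0.0, 90.0]
wrist_force: [-1.0, -0.1, -1.5]
opening: 0.0643
```

Underside is at about 43 mm. I'll go down a little more, then release.

Request:
apply_moves(
  rows=[
    [0, 0, -2, 0, 0, 0, 0.4],
    [0, 0, 0, 0, 0, 0, 0.4],
    [0, 0, 0, 0, 0, 0, 0.1],
    [0, 0, 0, 0, 0, 0, 0.0],
    [0, 0, 0, 0, 0, 0, 0.0],
    [0, 0, 10, 0, 0, 0, 0],
    [0, 0, 30, 0, 0, 0, 0],
    [0, 0, 40, 0, 0, 0, 0],
    [0, 0, 30, 0, 0, 0, 0],
    [0, 0, 0, 0, 0, 0, 0],
  ],
)

```text
time: 17.1
ee_pos: [0.5662, 0.2706, 0.1465]
tcp_rot: [179.7, -0.1, 90.0]
wrist_force: [-0.4, 1.3, -0.1]
opening: 0.0853
```

Run:
```python
from h import *
o=get_obs(); print(o["ee_pos"],o["wrist_force"],o["tcp_rot"])
cv2.imwrite("pics/w13.png",camera("wrist")[:,:,::-1])
```

```text
[0.56622686 0.27055497 0.14651424] [-0.42351975  1.25365948 -0.09974276] [ 1.79721716e+02 -1.30858578e-01  8.99986628e+01]
```

View pics/w13.png

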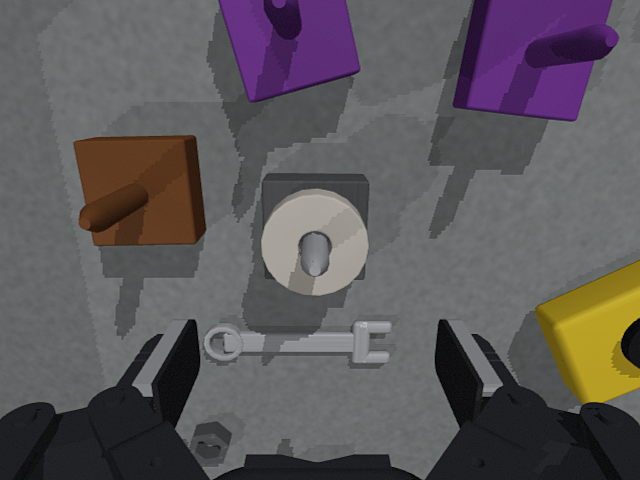

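The wheel lies flat on the flange at (315,242). Next is the small flange.

Request:
apply_moves(
  rows=[
    [-10, -42, 0, 0, 0, 0, 0],
    [-10, -42, 0, 0, 0, 0, 0.2],
    [-10, -42, 0, 0, 0, 0, 0.3],
    [-10, -42, 0, 0, 0, 0, 0.3],
    [-12, -42, 0, 0, 0, 0, 0.3],
    [-12, -42, 0, 0, 0, 0, 0.3],
    [-12, -42, 0, 0, 0, 0, 0.3],
    [-12, -42, -20, 0, 0, 0, 0.3],
    [0, -34, -30, 0, 0, 0, 0.3],
    [0, 0, -36, 0, 0, 0, 0.3],
    [0, 0, 0, 0, 0, 0, 0.3],
    [0, 0, 0, 0, 0, 0, 0.3],
  ],
)

```text
time: 18.65
ee_pos: [0.4772, -0.0997, 0.0576]
tcp_rot: [180.0, 0.0, 90.0]
wrist_force: [-0.5, -0.4, 0.4]
opening: 0.0595
```

Run:
```python
from h import *
o=get_obs(); print(o["ee_pos"],o["opening"],o["tcp_rot"])
np.save("o14.npy",o,allow_pickle=True)
cv2.imwrite("pics/w14.png",camera("wrist")[:,:,::-1])
```

```text
[ 0.47719554 -0.09974607  0.05761118] 0.059544100313256305 [1.79983558e+02 3.66700836e-04 9.00279529e+01]
```

View pics/w14.png

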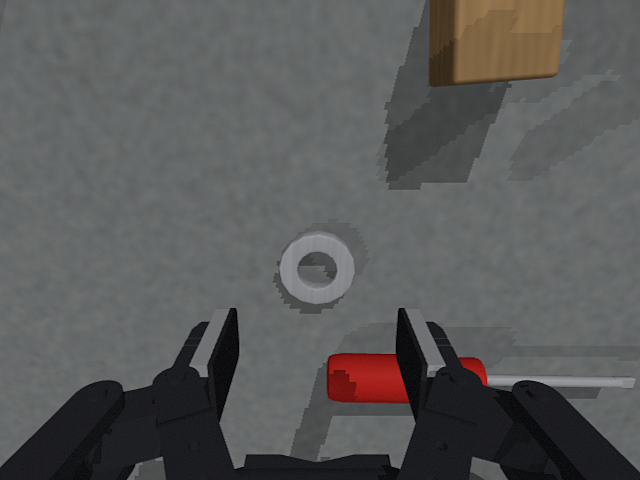

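Run:
```python
from h import *
o=np.load("o14.npy",allow_pickle=True).item(); K,T=Tcam("wrist",o)
print(px2w(K,T,317,268.5,.008),px2w(K,T,370,353,.02),px2w(K,T,370,353,.01),px2w(K,T,327,365,.015),px2w(K,T,317,304,.008)[1]+.02)
```

```text
[ 0.47690365 -0.10010822  0.008     ] [ 0.50455635 -0.14280822  0.02      ] [ 0.50605437 -0.14969329  0.01      ] [ 0.48232566 -0.15384901  0.015     ] -0.10059628837707468
```

Request:
apply_moves(
  rows=[
    [0, 0, -20, 0, 0, 0, 0.3],
    [0, 0, -20, 0, 0, 0, 0.3],
    [0, 0, -15, 0, 0, 0, 0.3],
    [0, 0, -7, 0, 0, 0, 0.3],
    [0, 0, -3, 0, 0, 0, 0.3],
    [0, 0, 0, 0, 0, 0, 0.3],
    [0, 0, 0, 0, 0, 0, 0.5],
    [0, 0, 0, 0, 0, 0, 0.65],
    [0, 0, 0, 0, 0, 0, 0.65],
    [0, 0, 0, 0, 0, 0, 0.65],
    [0, 0, 0, 0, 0, 0, 0.65],
  ],
  grip_force=40,
)

```text
time: 20.08
ee_pos: [0.4782, -0.1003, -0.0061]
tcp_rot: [179.8, 0.0, 90.0]
wrist_force: [-2.3, 0.3, 11.4]
opening: 0.0374
```

Request:
apply_moves(
  rows=[
    [0, 0, 5, 0, 0, 0, 0.65],
    [0, 0, 20, 0, 0, 0, 0.65],
    [0, 0, 0, 0, 0, 0, 0.65],
    [0, 0, 0, 0, 0, 0, 0.65],
  ],
)

```text
time: 20.58
ee_pos: [0.4768, -0.1, 0.0163]
tcp_rot: [-180.0, -0.0, 90.0]
wrist_force: [-0.3, 0.5, -0.1]
opening: 0.0376
```

Run:
```python
from h import *
o=get_obs(); print(o["ee_pos"],o["opening"],o["wrist_force"])
b=camera("side")[:,:,::-1]; a=camera("wrist")[:,:,::-1]
c=cv2.resize(b[160:260,340:460],None,fx=4,fy=4,interpolation=cv2.INTER_CUBIC)
a=cv2.resize(a[230:430,210:430],None,fx=2,fy=2)
cv2.imwrite("pics/d15.png",np.hstack([c[:400,:440],a[:400,:]])[:, :800])
K,T=Tcam("wrist",o);e=np.array(o["ee_pos"]);th=np.linspace(0,6.28,200)
for yo in (-.002,0,.002):
  for rad in (.02,.01):
    P=np.array([w2px(K,T,[e[0]+rad*np.cos(t),e[1]+yo+rad*np.sin(t),.033]) for t in th]); print(yo,rad,((P.min(0)-[210,230])*2+[440,0]).round(1),((P.max(0)-[210,230])*2+[440,0]).round(1))
```

```text
[ 0.47683349 -0.09997652  0.01628305] 0.03758698078965326 [-0.26114806  0.49588962 -0.05596499]
-0.002 0.02 [546.4 130.5] [765.1 319.2]
-0.002 0.01 [601.1 180.8] [710.4 275. ]
0 0.02 [545.9 120.2] [765.6 310.6]
0 0.01 [600.9 170.9] [710.6 266. ]
0.002 0.02 [545.4 109.8] [766.1 301.8]
0.002 0.01 [600.6 161. ] [710.9 256.8]
```

View pics/d15.png

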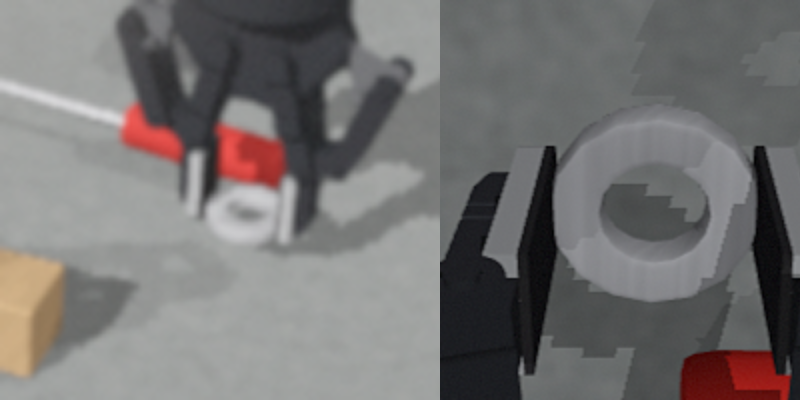

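Request:
apply_moves(
  rows=[
    [0, 0, 40, 0, 0, 0, 0.65],
    [0, 0, 40, 0, 0, 0, 0.65],
    [10, 42, 12, 0, 0, 0, 0.65],
    [10, 42, 0, 0, 0, 0, 0.65],
    [10, 42, 0, 0, 0, 0, 0.65],
    [10, 42, 0, 0, 0, 0, 0.65],
    [12, 42, 0, 0, 0, 0, 0.65],
    [12, 42, 0, 0, 0, 0, 0.65],
    [12, 42, 0, 0, 0, 0, 0.65],
    [12, 42, 0, 0, 0, 0, 0.65],
    [0, 32, 0, 0, 0, 0, 0.65],
    [0, 0, 0, 0, 0, 0, 0.65],
    [0, 0, 0, 0, 0, 0, 0.65],
    [0, 0, 0, 0, 0, 0, 0.65],
  ],
)

```text
time: 22.42
ee_pos: [0.565, 0.267, 0.1087]
tcp_rot: [-180.0, 0.0, 89.9]
wrist_force: [1.2, 0.0, -0.7]
opening: 0.0374
```

Run:
```python
from h import *
o=get_obs(); print(o["ee_pos"],o["opening"],o["wrist_force"])
b=camera("side")[:,:,::-1]; s=camera("scene")[:,:,::-1]
c=cv2.resize(b[220:360,170:330],None,fx=3,fy=3,interpolation=cv2.INTER_CUBIC)
d=cv2.resize(s[90:230,320:480],None,fx=3,fy=3,interpolation=cv2.INTER_CUBIC)
cv2.imwrite("pics/d16.png",np.hstack([c[:,40:430],d[:,40:430]]))
```

```text
[0.56501616 0.26701076 0.10869621] 0.03744905961974775 [ 1.19399997  0.03651452 -0.68298795]
```

View pics/d16.png

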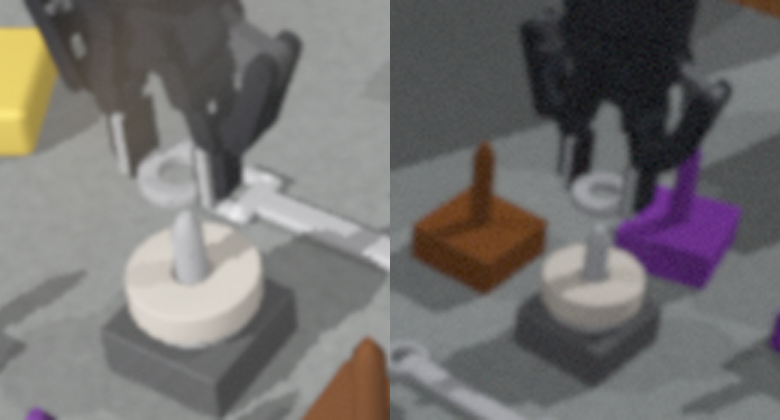

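Request:
apply_moves(
  rows=[
    [0, 0.5, -12, 0, 0, 0, 0.65],
    [0, 0, -10, 0, 0, 0, 0.65],
    [0, 0, -8, 0, 0, 0, 0.65],
    [0, 0, -8, 0, 0, 0, 0.65],
    [0, 0, 0, 0, 0, 0, 0.65],
  ],
)

```text
time: 23.15
ee_pos: [0.5646, 0.2684, 0.0699]
tcp_rot: [-179.9, 0.0, 90.0]
wrist_force: [0.1, 0.1, 0.3]
opening: 0.0376
```

Request:
apply_moves(
  rows=[
    [0, 0, -8, 0, 0, 0, 0.65],
    [0, 0, -5, 0, 0, 0, 0.65],
    [0, 0, -2.5, 0, 0, 0, 0.65],
    [0, 0, 0, 0, 0, 0, 0.65],
  ],
)

```text
time: 23.65
ee_pos: [0.5649, 0.2685, 0.0551]
tcp_rot: [-180.0, 0.0, 90.0]
wrist_force: [1.0, -0.7, -0.1]
opening: 0.0374
```

Request:
apply_moves(
  rows=[
    [0, 0, -1, 0, 0, 0, 0.65],
    [0, 0, 0, 0, 0, 0, 0.65],
    [0, 0, 0, 0, 0, 0, 0.3],
    [0, 0, 0, 0, 0, 0, 0.3],
    [0, 0, 0, 0, 0, 0, 0.3],
    [0, 0, 10, 0, 0, 0, 0.3],
    [0, 0, 30, 0, 0, 0, 0.3],
    [0, 0, 40, 0, 0, 0, 0.3],
    [0, 0, 10, 0, 0, 0, 0.3],
    [0, 0, 0, 0, 0, 0, 0.3],
  ],
)

```text
time: 24.9
ee_pos: [0.5654, 0.2687, 0.1452]
tcp_rot: [179.9, -0.0, 90.0]
wrist_force: [-0.9, -0.4, -0.1]
opening: 0.06
```

Run:
```python
from h import *
o=get_obs(); print(o["ee_pos"],o["wrist_force"],o["opening"])
cv2.imwrite("pics/w17.png",camera("wrist")[:,:,::-1])
```

```text
[0.56537168 0.2686941  0.14516929] [-0.90137213 -0.43730879 -0.11830384] 0.060037428859823466
```

View pics/w17.png

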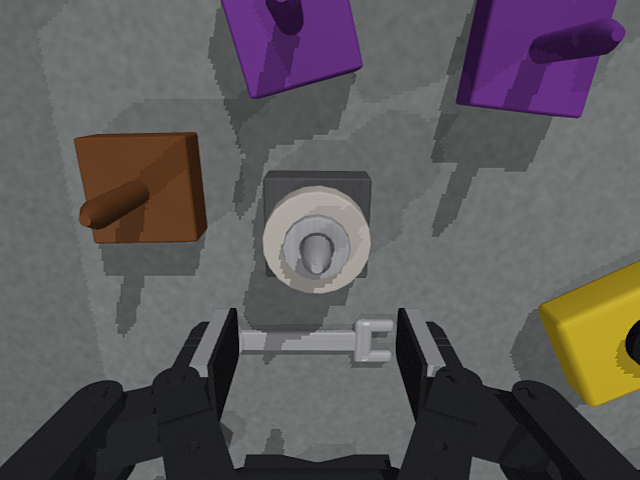

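The small flange sits on the wheel at (317,243). Next is the nut.

Request:
apply_moves(
  rows=[
    [-15, -40, 0, 0, 0, 0, 0.3],
    [-18, -40, 0, 0, 0, 0, 0.3],
    [-18, -40, 0, 0, 0, 0, 0.3],
    [-18, -40, -10, 0, 0, 0, 0.3],
    [-20, -40, -30, 0, 0, 0, 0.3],
    [0, 0, -40, 0, 0, 0, 0.3],
    [0, 0, 0, 0, 0, 0, 0.3],
    [0, 0, 0, 0, 0, 0, 0.3],
  ],
)

```text
time: 25.95
ee_pos: [0.4762, 0.0688, 0.065]
tcp_rot: [180.0, -0.0, 90.0]
wrist_force: [0.7, 0.7, 1.2]
opening: 0.0598
```

Run:
```python
from h import *
o=get_obs(); print(o["ee_pos"],o["opening"],o["tcp_rot"])
np.save("o18.npy",o,allow_pickle=True)
a=camera("wrist")[:,:,::-1];cv2.imwrite("pics/w18.png",a)
cv2.imwrite("pics/w18a.png",cv2.resize(a[200:340,240:400],None,fx=4,fy=4,interpolation=cv2.INTER_CUBIC))
```

```text
[0.47622912 0.06881072 0.06499372] 0.05981250833425901 [ 1.79997602e+02 -6.38143334e-04  9.00273513e+01]
```

View pics/w18.png

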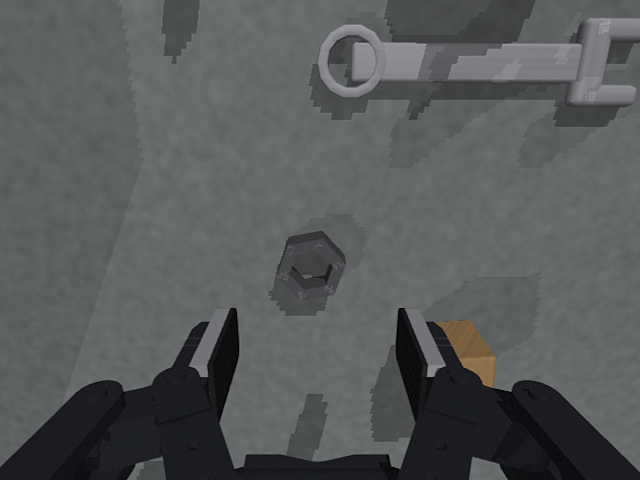

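View pics/w18a.png

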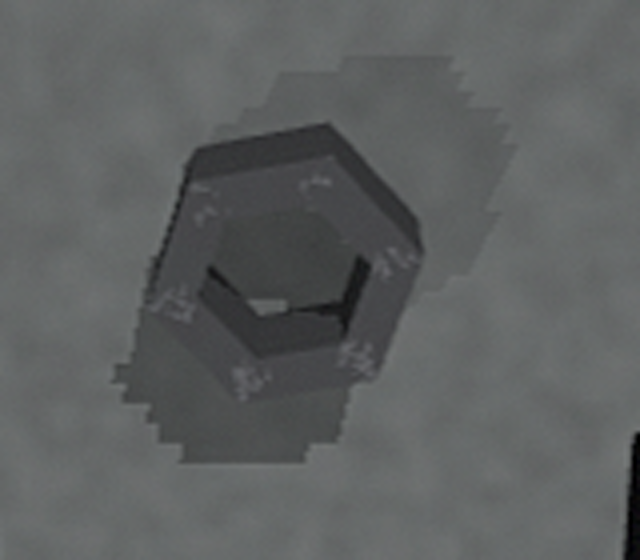

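Run:
```python
from h import *
o=np.load("o18.npy",allow_pickle=True).item(); K,T=Tcam("wrist",o)
V=[(192,185),(333,157),(420,255),(378,378),(240,400),(150,305)]
P=np.array([px2w(K,T,240+u/4,200+v/4,.014)[:2] for u,v in V]); c=P.mean(0)
d=P-c; print(c, np.hypot(*d.T), np.degrees(np.arctan2(d[:,1],d[:,0])), np.degrees(np.arctan2(d[:,1],d[:,0]))%60)
print("carton top",px2w(K,T,441,322,.038),px2w(K,T,480,320,.038))
```

```text
[0.47300034 0.06676065] [0.0178914  0.01822765 0.01780553 0.01850041 0.01821485 0.01802251] [ 131.49151045   70.48507097   12.19390679  -48.6660154  -109.70255526
 -169.43917484] [11.49151045 10.48507097 12.19390679 11.3339846  10.29744474 10.56082516]
carton top [0.53523004 0.05040403 0.038     ] [0.55374764 0.05148945 0.038     ]
```

Request:
apply_moves(
  rows=[
    [-3, -2, 0, 0, 0, 8, 0.3],
    [0, 0, 0, 0, 0, 8, 0.3],
    [0, 0, 0, 0, 0, 8, 0.3],
    [0, 0, 0, 0, 0, 8, 0.3],
    [0, 0, 0, 0, 0, 9, 0.3],
    [0, 0, 0, 0, 0, 0, 0.3],
    [0, 0, 0, 0, 0, 0, 0.3],
  ],
)

```text
time: 26.88
ee_pos: [0.4735, 0.0668, 0.065]
tcp_rot: [180.0, 0.0, 130.8]
wrist_force: [-0.7, 0.4, 0.0]
opening: 0.0598
```

Run:
```python
from h import *
o=get_obs(); print(o["ee_pos"],o["opening"],o["tcp_rot"],o["q"])
np.save("o19.npy",o,allow_pickle=True)
a=camera("wrist")[:,:,::-1];cv2.imwrite("pics/w19.png",a)
```

```text
[0.47346497 0.06679421 0.06497367] 0.059784493487927845 [1.79953793e+02 2.92497696e-02 1.30832905e+02] [ 8.02975547e+00 -4.94881736e+00 -1.76957506e+01  7.71983817e+01
  4.47465637e-04  5.71968389e+01]
```

View pics/w19.png

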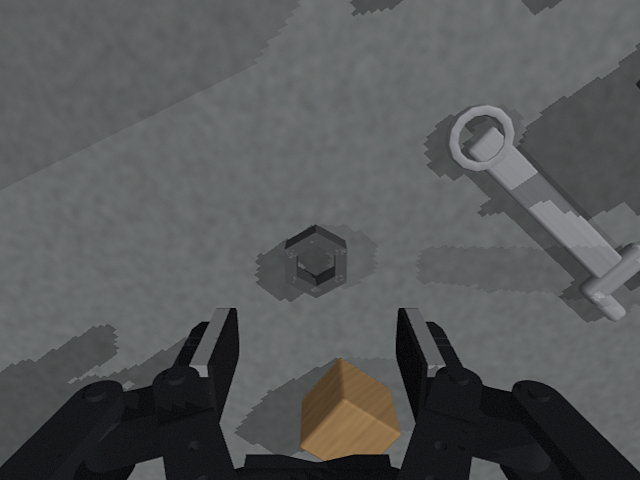

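Request:
apply_moves(
  rows=[
    [-0.5, 0, -20, 0, 0, 0, 0.3],
    [0, 0, -20, 0, 0, 0, 0.3],
    [0, 0, -15, 0, 0, 0, 0.3],
    [0, 0, -9, 0, 0, 0, 0.3],
    [0, 0, -4, 0, 0, 0, 0.3],
    [0, 0, 0, 0, 0, 0, 0.4],
    [0, 0, 0, 0, 0, 0, 0.6],
    [0, 0, 0, 0, 0, 0, 0.75],
    [0, 0, 0, 0, 0, 0, 0.75],
    [0, 0, 0, 0, 0, 0, 0.75],
    [0, 0, 0, 0, 0, 0, 0.75],
  ],
  grip_force=40,
)

```text
time: 28.3
ee_pos: [0.473, 0.0666, -0.003]
tcp_rot: [179.9, 0.0, 131.0]
wrist_force: [-0.4, 0.4, 6.6]
opening: 0.0307
```

Request:
apply_moves(
  rows=[
    [0, 0, 5, 0, 0, 0, 0.75],
    [0, 0, 20, 0, 0, 0, 0.75],
    [0, 0, 0, 0, 0, 0, 0.75],
    [0, 0, 0, 0, 0, 0, 0.75],
  ],
)

```text
time: 28.8
ee_pos: [0.4723, 0.0665, 0.0207]
tcp_rot: [-180.0, -0.0, 131.0]
wrist_force: [-0.2, -0.9, -1.4]
opening: 0.031
```

Run:
```python
from h import *
o=get_obs(); print(o["ee_pos"],o["opening"],o["wrist_force"])
b=camera("side")[:,:,::-1]; a=camera("wrist")[:,:,::-1]
c=cv2.resize(b[210:310,310:430],None,fx=4,fy=4,interpolation=cv2.INTER_CUBIC)
a=cv2.resize(a[230:430,210:430],None,fx=2,fy=2)
cv2.imwrite("pics/d20.png",np.hstack([c[:400,:360],a[:400,:]])[:, :800])
K,T=Tcam("wrist",o); e=np.array(o["ee_pos"])
for z in (.036,.039): print(((w2px(K,T,[e[0],e[1],z])-[210,230])*2+[360,0]).round(0))
```

```text
[0.47225308 0.06647194 0.02070322] 0.031041829030109627 [-0.24128991 -0.85045723 -1.35113049]
[572. 215.]
[572. 224.]
```

View pics/d20.png

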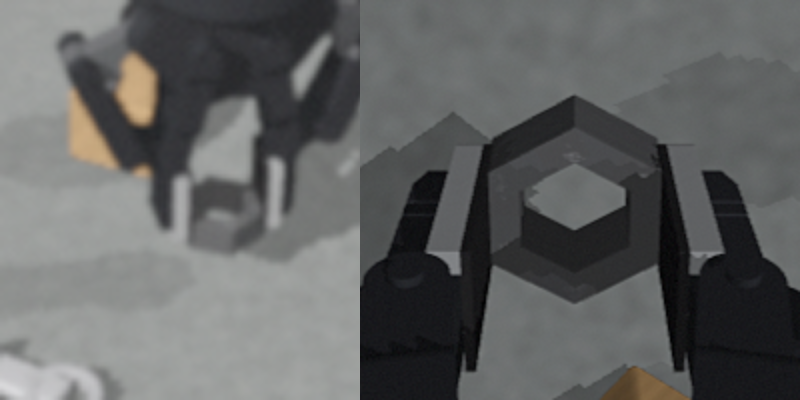

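Request:
apply_moves(
  rows=[
    [0, 0, 40, 0, 0, 0, 0.75],
    [0, 0, 40, 0, 0, 0, 0.75],
    [18, 40, 12, 0, 0, 0, 0.75],
    [18, 40, 0, 0, 0, 0, 0.75],
    [18, 40, 0, 0, 0, 0, 0.75],
    [18, 40, 0, 0, 0, 0, 0.75],
    [20.5, 41.5, 0, 0, 0, 0, 0.75],
    [0, 0, 0, 0, 0, 0, 0.75],
    [0, 0, 0, 0, 0, 0, 0.75],
    [0, 0, 0, 0, 0, 0, 0.75],
  ],
)

```text
time: 30.15
ee_pos: [0.5648, 0.2671, 0.1133]
tcp_rot: [-180.0, 0.0, 131.0]
wrist_force: [0.1, 0.0, -0.1]
opening: 0.0308
```

Run:
```python
from h import *
o=get_obs(); print(o["ee_pos"],o["opening"],o["wrist_force"])
b=camera("side")[:,:,::-1]; s=camera("scene")[:,:,::-1]
c=cv2.resize(b[220:360,170:330],None,fx=3,fy=3,interpolation=cv2.INTER_CUBIC)
d=cv2.resize(s[90:230,320:480],None,fx=3,fy=3,interpolation=cv2.INTER_CUBIC)
cv2.imwrite("pics/d21.png",np.hstack([c[:,40:430],d[:,40:430]]))
```

```text
[0.56475279 0.26711733 0.1133381 ] 0.03078026215371721 [ 0.0976256   0.04712802 -0.09427514]
```

View pics/d21.png

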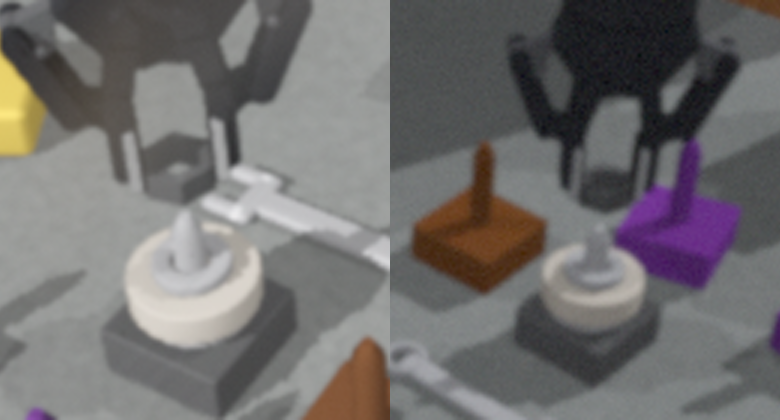

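Request:
apply_moves(
  rows=[
    [0, 1, -12, 0, 0, 0, 0.75],
    [0, 0, -10, 0, 0, 0, 0.75],
    [0, 0, -8, 0, 0, 0, 0.75],
    [0, 0, -6, 0, 0, 0, 0.75],
    [0, 0, 0, 0, 0, 0, 0.75],
  ],
)

```text
time: 30.88
ee_pos: [0.5647, 0.2689, 0.0767]
tcp_rot: [-180.0, -0.0, 131.0]
wrist_force: [0.2, -0.9, 0.1]
opening: 0.0311
```

Request:
apply_moves(
  rows=[
    [0, 0, -6, 0, 0, 0, 0.75],
    [0, 0, -4, 0, 0, 0, 0.75],
    [0, 0, -2, 0, 0, 0, 0.75],
    [0, 0, 0, 0, 0, 0, 0.75],
  ],
)

```text
time: 31.38
ee_pos: [0.5649, 0.2689, 0.0651]
tcp_rot: [-180.0, -0.0, 131.0]
wrist_force: [0.7, 0.8, -0.8]
opening: 0.0309
```

Underside is at about 68 mm. I'll release here and retreat.

Request:
apply_moves(
  rows=[
    [0, 0, -1, 0, 0, 0, 0.75],
    [0, 0, 0, 0, 0, 0, 0.75],
    [0, 0, 0, 0, 0, 0, 0.4],
    [0, 0, 0, 0, 0, 0, 0.4],
    [0, 0, 0, 0, 0, 0, 0.4],
    [0, 0, 10, 0, 0, 0, 0.4],
    [0, 0, 30, 0, 0, 0, 0.4],
    [0, 0, 40, 0, 0, 0, 0.4],
    [0, 0, 30, 0, 0, 0, 0.4],
    [0, -40, 20, 0, 0, 0, 0.4],
    [0, -40, 0, 0, 0, 0, 0.4],
    [0, 0, 0, 0, 0, 0, 0.4],
    [0, 0, 0, 0, 0, 0, 0.4],
  ],
)

```text
time: 33.0
ee_pos: [0.5651, 0.1892, 0.1948]
tcp_rot: [180.0, 0.0, 131.0]
wrist_force: [-0.3, 0.2, -0.7]
opening: 0.0513
```

Run:
```python
from h import *
o=get_obs(); print(o["ee_pos"],o["wrist_force"],o["opening"])
b=camera("side")[:,:,::-1]; s=camera("scene")[:,:,::-1]
cv2.imwrite("pics/w22.png",camera("wrist")[:,:,::-1]); cv2.imwrite("pics/s22.png",s); cv2.imwrite("pics/dd22.png",b)
c=cv2.resize(b[250:370,190:320],None,fx=3,fy=3,interpolation=cv2.INTER_CUBIC)
d=cv2.resize(s[130:250,335:465],None,fx=3,fy=3,interpolation=cv2.INTER_CUBIC)
cv2.imwrite("pics/d22.png",np.hstack([c,d]))
for n in ("side","scene"):
    K,T=Tcam(n)
    print(n,w2px(K,T,[.565,.268,.08]).round(1),w2px(K,T,[.565,.268,.094]).round(1))
```

```text
[0.56508324 0.18919037 0.19481267] [-0.29781434  0.18740301 -0.67779694] 0.05126087872753225
side [244.7 297.9] [243.7 290.8]
scene [403.6 171.5] [404.4 165.5]
```

View pics/d22.png

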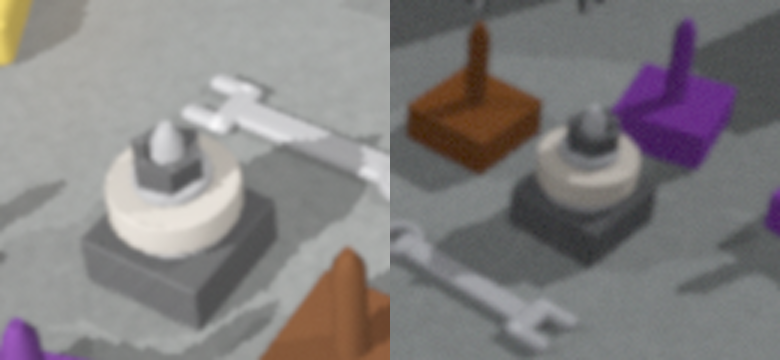

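View pics/w22.png

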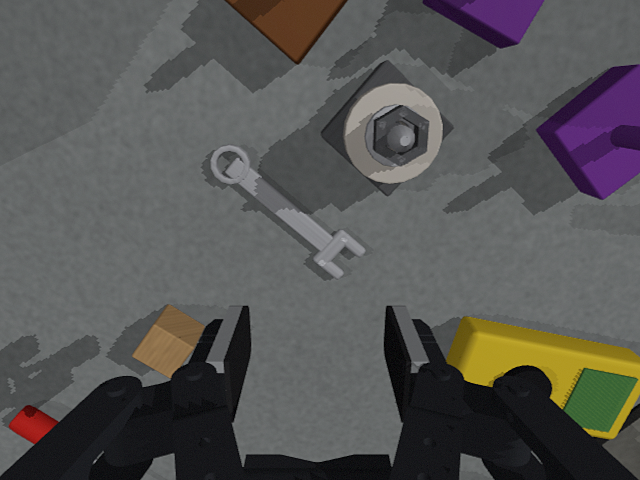

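View pics/s22.png

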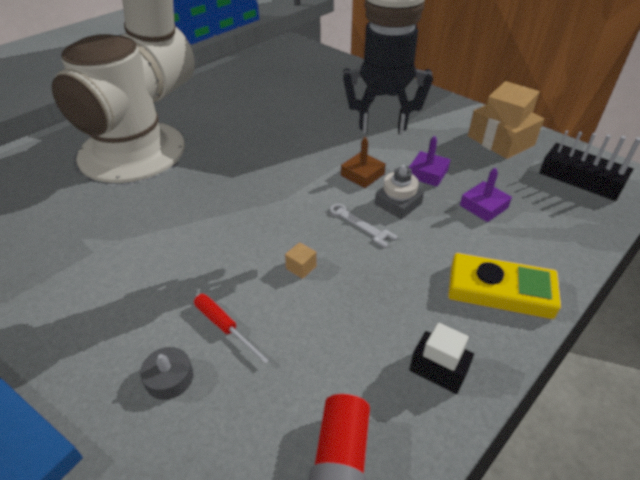

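The stack looks complete, and the carton at (300,260) and spanner at (362,225) have not moved. I'll overlay the expected outlines to confirm the heights.

Run:
```python
from h import *
o=get_obs(); th=np.linspace(0,2*np.pi,60)
out=[]
for n,f,box in [("wrist","pics/w22.png",(40,200,310,470)),("side","pics/dd22.png",(270,350,200,280)),("scene","pics/s22.png",(150,230,360,440))]:
    K,T=Tcam(n,o); a=cv2.imread(f); y0,y1,x0,x1=box; s=400/(y1-y0)
    c=cv2.resize(a[y0:y1,x0:x1],(400,400),interpolation=cv2.INTER_CUBIC)
    for r,z,col in [(.033,.058,(0,0,255)),(.02,.066,(0,255,0)),(.0185,.08,(255,0,0))]:
        P=np.array([(w2px(K,T,[.565+r*np.cos(t),.268+r*np.sin(t),z])-[x0,y0])*s for t in th]).astype(np.int32)
        cv2.polylines(c,[P],True,col,1)
    out.append(c[:, :])
cv2.imwrite("pics/chk.png",cv2.resize(np.hstack(out),(800,267),interpolation=cv2.INTER_AREA)); cv2.imwrite("pics/chk2.png",np.hstack(out[:2]))
```

```text
(no output)
```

View pics/chk2.png

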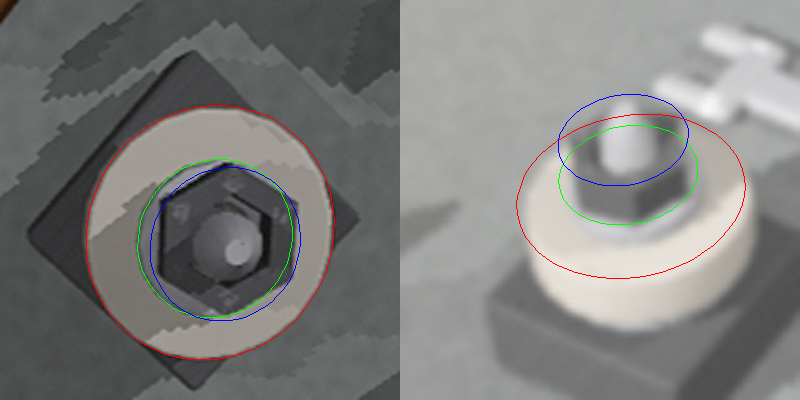

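```bash
python3 -c "
from workcell import *
print(get_obs()['time']); print(job_done())"
```

```text
33.15
the job is handed in; nothing more can be done
None
```

The wheel set is built up on the long, dark steel arbor: larger flange, grinding wheel, smaller flange, nut. I handed the job in at 33.2 s of the 96 s, with no verdict shown.

**Stack check:** In the last wrist picture, outlines drawn at the expected heights and centre matched the wheel and smaller flange closely. The nut was about 1 mm off, and all three lie flat. The larger flange was hidden under the wheel by then; it was seen flat on the block earlier.

**Bystanders:** The carton and spanner show at the same pixels as at the start, the short arbor is bare, and the gripper is well clear of everything.

**Disagreements:**
- **Fingertips:** They stand behind the reported TCP (about 6–22 mm, depending on opening), not 17 mm ahead as `tip_reach` says. I set the grasp heights from the pictures and contact, and the wrist force never read above about 12 N.
- **Side camera:** Its picture sits about 2–3 mm off the outlines. The shift is the same for every part, so I took it as calibration error.

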